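Ready the beam-splitter port for shared viewing

TASK

Get the camera port ready: find the camera adapter whose bolt holes match the studs on top of the beam-splitter unit and set it down flush over them, and only after that pull the unit's push-pull rod out to its middle click. Shield the port from room light by taking every black panel out of the rack and leaning it, foot on the bench and top tipped back against the bar, on the side of the rail away from the robot. Put the two adapters that do not fit away flat in the grey tray, one in each compartment, tubes up, and leave the bottle, the keypad and the stack of dishes where they are.

Things in the scene. Friction and masses are not known exactly. Their poses are not given: they have to be found in the camera images.
- adapter_a_mid (a point): camera adapter A: bare aluminium, loose, about 200 g, lying on the bench: a square base flange 80 x 80 x 8 mm with four through holes of 9 mm diameter at x = +-26, y = +-18 mm (a 52 x 36 mm rectangle), and on its middle an upright round tube of 36 mm diameter, 36 mm tall, the part to hold. This point is on the tube's axis, 22 mm above the underside (half-way up the whole 44 mm). Axes: z up, x and y along the flange's edges.
- adapter_a_base (a point): centre of the underside of adapter A, same axes
- adapter_b_mid (a point): camera adapter B: bare aluminium, loose, about 200 g, lying on the bench: a square base flange 80 x 80 x 8 mm with four through holes of 9 mm diameter at x = +-22, y = +-22 mm (a 44 mm square), and on its middle an upright round tube of 36 mm diameter, 36 mm tall, the part to hold. This point is on the tube's axis, 22 mm above the underside (half-way up the whole 44 mm). Axes: z up, x and y along the flange's edges.
- adapter_b_base (a point): centre of the underside of adapter B, same axes
- adapter_c_mid (a point): camera adapter C: bare aluminium, loose, about 200 g, lying on the bench: a square base flange 80 x 80 x 8 mm with three through holes of 9 mm diameter at (30,0), (-15,26), (-15,-26) mm (a triangle), and on its middle an upright round tube of 36 mm diameter, 36 mm tall, the part to hold. This point is on the tube's axis, 22 mm above the underside (half-way up the whole 44 mm). Axes: z up, x and y along the flange's edges.
- adapter_c_base (a point): centre of the underside of adapter C, same axes
- panel1_mid (a point): centre of a light-shield panel: plain black plastic slab 10 mm thick (its x), 80 mm wide (its y), 130 mm tall (its z), about 150 g, rigid; it starts upright on its 80 mm edge in a slot of the rack, its underside 6 mm above the bench. Only some of the four panels are there in a given start.
- panel2_mid (a point): centre of a light-shield panel: plain black plastic slab 10 mm thick (its x), 80 mm wide (its y), 130 mm tall (its z), about 150 g, rigid; it starts upright on its 80 mm edge in a slot of the rack, its underside 6 mm above the bench. Only some of the four panels are there in a given start.
- panel3_mid (a point): centre of a light-shield panel: plain black plastic slab 10 mm thick (its x), 80 mm wide (its y), 130 mm tall (its z), about 150 g, rigid; it starts upright on its 80 mm edge in a slot of the rack, its underside 6 mm above the bench. Only some of the four panels are there in a given start.
- panel4_mid (a point): centre of a light-shield panel: plain black plastic slab 10 mm thick (its x), 80 mm wide (its y), 130 mm tall (its z), about 150 g, rigid; it starts upright on its 80 mm edge in a slot of the rack, its underside 6 mm above the bench. Only some of the four panels are there in a given start.
- rack: white plastic slotted block fixed to the bench, 228 (x) x 100 (y) x 36 mm tall; four slots across it (along y) at x = -72, -24, 24, 72 mm, 12.5 mm wide and 30 mm deep with a floor 6 mm above the bench, for panels standing upright with their faces towards its +-x. Origin: centre of the underside, z up.
- rail: low aluminium fence fixed to the bench: a straight bar 280 mm long (its y), 12 mm deep (its x), standing on two end posts (14 mm wide, centred at y = +-133 mm, with small feet on the -x side); its top is 75 mm above the bench, its underside 59 mm. -x faces the robot more or less, +x away from it; the bench on the +x side is free. Origin: on the bench below the bar's centre, z up.
- splitter: beam-splitter unit fixed to the bench: white housing 130 (x) x 120 (y) mm, 84 mm tall, on a 150 x 140 x 6 mm base plate, with a stud plate (88 x 88 mm, top 90 mm above the bench) on its top and the push-pull rod coming out of its -x face 50 mm above the bench. A 52 mm diameter outlet sticks 30 mm out of the +x face. Origin: centre of the underside, z up.
- port (a point): centre of the stud plate's top face (90 mm above the bench), axes as the splitter's. Four fixed upright steel studs of 6 mm diameter, 12 mm tall with tapered tips, stand on it at x = +-26, y = +-18 mm; an adapter that fits lies flat on the plate with the studs through its holes, tube up (either way round).
- rod (a joint): beam-splitter rod, slides along the splitter's -x (towards the robot): 0 = pushed fully in (as it starts), 0.015 m = middle click, 0.030 m = pulled fully out. A spring catch holds it at these three positions: about 5 N along the rod takes it out of any of them; let go within 4 mm of the middle it snaps to the middle. A thin black ring on the steel rod comes just clear of the bushing when the rod is at the middle click.
- rod_knob (a point): centre of the black knob on the rod's end: cylinder of 18 mm diameter, 24 mm long along the rod, 50 mm above the bench, 50 mm out of the housing's face when the rod is fully in; between knob and housing the rod is 8 mm thick. Axes as the splitter's.
- oil_bottle: small amber bottle, 40 mm diameter, 85 mm tall (bystander). Origin: centre of the underside.
- keypad: white controller keypad 90 x 120 x 27 mm lying on the bench (bystander). Origin: centre of the underside.
- dishes: stack of three clear dishes, 56 mm diameter, 35 mm tall (bystander). Origin: centre of the underside.
- panel1: panel 1 itself: same slab, origin at the centre of its underside (65 mm below its centre point)
- panel2: panel 2 itself: same slab, origin at the centre of its underside (65 mm below its centre point)
- panel3: panel 3 itself: same slab, origin at the centre of its underside (65 mm below its centre point)
- panel4: panel 4 itself: same slab, origin at the centre of its underside (65 mm below its centre point)
- tray: empty open grey plastic tray fixed to the bench, 212 (x) x 116 (y) x 22 mm tall outside, walls 4 mm, floor 4 mm thick; a 4 mm dividing wall across its middle makes two compartments of 100 (x) x 108 (y) mm, centred at x = -52 and +52 mm, y = 0, each for one adapter lying with its edges along the tray's. Origin: centre of the underside, z up.
Mind the look-alikes: they are no part of the job. What is shaped like the part that bears adapter_b_mid but purple or red is not meant.

How it is judged:
By the outcome, as a careful person would: the job done as asked, in the order asked, and still so for the second after the job is handed in, with the robot touching nothing.
Of panel1, panel2, panel3, panel4 only 2 to 3 are there at a start; the rules pass over those that are not, and their reading is None.
At some moment in a run one of adapter_a, adapter_b, adapter_c may be knocked a few centimetres aside while the robot is not near it.
It also fails if it takes over 210 s, if anything falls off the work surface, if the arm or the gripper's body presses on something with over 40 N, if the wrist force passes 120 N, or if a joint passes its speed limit or range.

ROBOT

A 6-joint arm with a two-finger parallel gripper is mounted at the origin on the work surface. World frame = base frame: x ahead of the robot, y to its left, z up, the work surface at z = 0. Lengths are in m, angles in rad, forces in N, time in s.
With the tool pointing down it reaches from about 0.325 to 0.775 m from the base axis. Payload 5.5 kg.
Tool frame: the origin (TCP) lies midway between the tips of the shut fingers; the grasp point (between the pads) lies 19 mm behind it; z points along the fingers, y is the line along which they close (so a half turn about z gives the same grasp; the last joint's range is limited). The gripper opens to 88 mm and grips with 3 to 60 N. Pads are 20 mm wide; open, the fingers measure 115 mm over their backs; the gripper's body (75 mm by 178 mm) begins 61 mm behind the grasp point.
Start: joints at [1.244, 0.091, 1.231, -0, 1.82, -0.057], TCP at [0.16, 0.578, 0.223] pointing down, gripper open.
Joint ranges: [-2.87, 2.87], [-0.86, 2.18], [0.17, 2.46], [-1.51, 4.65], [0.06, 2.69], [-2.65, 2.65]. Speed limits (rad/s): [2.57, 2.57, 3.01, 3.14, 3.14, 3.14].

INTERFACE

Orientations are given as a unit quaternion [w, x, y, z].
In Python, from workcell import ctrl gives the robot as it stands.
- The arm moves only by the shell command python3 -m pendant 'ROWS' [OPENING] [FORCE]. ROWS is JSON, a list of rows, each an object of numbers: "tx", "ty", "tz": the shift along the tool's x, y, z scaled (see below); "ax", "ay", "az": the turn, a rotation vector about the tool's x, y, z scaled (see below). A call has 1 to 20 rows; each row is the pose to reach, as a shift and turn from the pose commanded when the call began, along the tool's axes at that moment, turning the shorter way round; what a row does not reach only later rows make up. The controller multiplies each number of a shift by 0.2 m and each number of a turn by 180 degrees. A row lasts 1/10 s, in which the tool goes at most 50 mm and 8.59 degrees, less where a joint would pass 70% of its speed; a pose out of reach is approached as far as the arm can. A call with a number of a shift or a turn outside -1 to 1 is refused whole. A call with a gripper value outside its range is refused whole. OPENING is the opening, from 0 (shut) to 1 (fully open), set as the call begins (- or left out, the last holds). The fingers move at their own pace and stop on an object; FORCE is the grip in N (left out, the last holds). Time passes only in rows, so rows that repeat a pose let the fingers close. It gives the time, the measured TCP pose, the force, the opening and the grip force at its end, in the units of the state.
- ctrl.sense(): the state, without advancing time (a new reading comes with each control period).
- ctrl.snapshot(name): name is "scene" or "top" or "wrist"; returns (picture, depth): 420x560x3 uint8, red, green, blue; 420x560 float32, m along the optical axis (not along the pixel's ray), 0 where there is no reading.
- ctrl.calibration(name): a dict with "vertical_fov" (degrees; the focal length in pixels is half the picture's height over the tangent of half this angle, whatever the lens; pixels are square), "cx", "cy" (the principal point, pixels), "xyz" and "attitude" of the camera in the world; the wrist camera has in their place "mount" (4x4, takes a point from camera to tool coordinates, whose origin is the TCP and whose axes are the flange's). Camera axes: x right, y down, z forward; pixel columns grow to the right and rows downward; lengths in m; the calibration is good to about 2 mm. A picture is of the moment at which its call begins: read the wrist's pose just before it. calibration takes no time and is no camera call.
- ctrl.close_job(): hands the job in; it is judged then, once.
The state is a dict: "t": time; "joint_positions": joint angles; "joint_velocities": joint speeds; "tau": joint torques, N m; "ee_pos": TCP position; "orientation": TCP orientation; "force": force on the tool from outside, world axes, zero at the start; "torque": the same for the moment, N m; "width": finger opening in m; "gripper_force": force on a finger pad.
Only numpy, scipy, OpenCV 4.12 (cv2) and the standard library are available. Lean on these libraries where they do the work, as an engineer would, in place of code of your own. Each camera call takes 0.05 s, during which the arm holds its last target. There are 200 camera calls.

## Working session

There is one attempt and no reset: what is moved stays moved. The work goes in short steps, Python scripts to look and compute and a shell command to move; the robot and the scene stay as the last step left them, time stands still between calls to the robot, and variables do not carry over. Pictures are saved under pics/ and viewed, at most 17 in all, crops included, and the job is handed in when it is done.

```bash
ls; mkdir -p pics; python3 - <<'E'
from workcell import ctrl
import cv2,numpy as np
s=ctrl.sense();print(s)
for n in("scene","top","wrist"):
    c=ctrl.calibration(n);print(n,c)
    p,d=ctrl.snapshot(n);cv2.imwrite(f"pics/{n}0.png",p[:,:,::-1]);np.save(f"pics/{n}0.npy",d)
E
```

```text
pics
{'t': 0.0, 'joint_positions': array([ 1.24428259e+00,  9.18244906e-02,  1.23188262e+00, -2.12050966e-05,
        1.81980773e+00, -5.67298106e-02]), 'joint_velocities': array([-4.38534859e-04,  1.23304923e-03,  2.72073480e-05, -5.99872263e-04,
        1.50888101e-03,  1.98304581e-04]), 'tau': array([ 2.52236416e-03, -4.46471393e+01, -4.06432593e+01,  6.98527624e-02,
        2.98622134e-02, -1.93190372e-04]), 'ee_pos': array([0.15984212, 0.57800153, 0.22152931]), 'orientation': array([-1.72950965e-04,  1.34485773e-01,  9.90915058e-01, -9.45456831e-04]), 'force': array([-0.06006328, -0.29860983, -0.33666988]), 'torque': array([-0.01158427, -0.01345023, -0.02812975]), 'gripper_force': 0.0, 'width': 0.08794041776997451}
scene {'vertical_fov': 52.40329994904798, 'cx': 278.2146829549512, 'cy': 214.864573422636, 'xyz': array([ 1.26544511, -0.31912854,  0.82070477]), 'attitude': array([-0.31966344,  0.78180646,  0.49356862, -0.20732573])}
top {'vertical_fov': 42.670536963317296, 'cx': 281.4923796371013, 'cy': 207.37349743387122, 'xyz': array([ 0.39650175, -0.02295572,  1.38813759]), 'attitude': array([-0.06238937,  0.71052412, -0.69811446,  0.06244398])}
wrist {'vertical_fov': 65.03053721385673, 'cx': 285.63742384241834, 'cy': 207.34498824501642, 'mount': array([[-3.76172654e-04, -9.67446113e-01, -2.53076819e-01,
         6.87565816e-02],
       [ 9.99999876e-01, -2.81006959e-04, -4.12181242e-04,
         1.48422547e-04],
       [ 3.27646793e-04, -2.53076943e-01,  9.67446099e-01,
        -1.61159794e-01],
       [ 0.00000000e+00,  0.00000000e+00,  0.00000000e+00,
         1.00000000e+00]])}
```

View pics/top0.png

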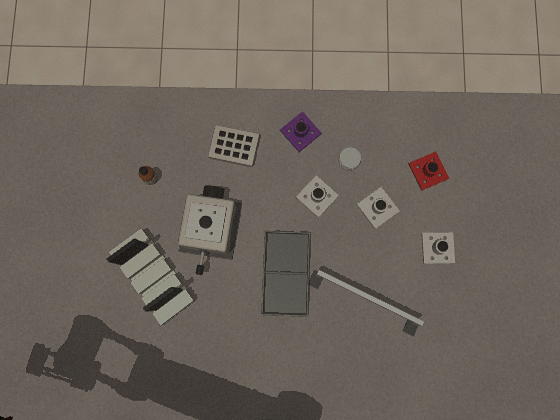

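View pics/scene0.png

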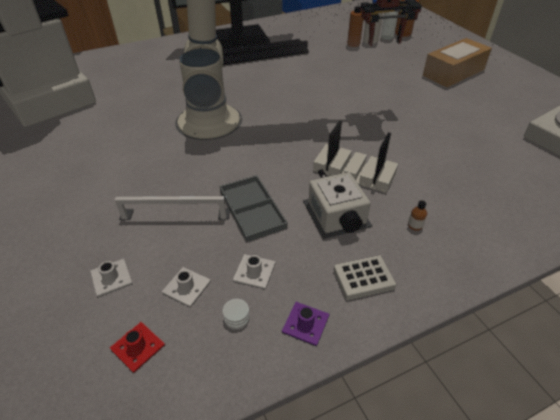

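The top view shows three bare-aluminium adapters at (318,194), (380,206) and (441,247), with purple (301,130) and red (430,169) look-alikes. It also shows the splitter (207,222), rack (150,277) with two panels, tray (287,272) and rail (368,298). Next I measure and enlarge.

```bash
cat > h.py <<'E'
import cv2,numpy as np
from scipy.spatial.transform import Rotation as R
from workcell import ctrl
def q2R(q): return R.from_quat([q[1],q[2],q[3],q[0]]).as_matrix()
def cam(n,s=None):
    c=ctrl.calibration(n); f=210/np.tan(np.radians(c["vertical_fov"]/2))
    if n=="wrist":
        s=s or ctrl.sense(); T=np.eye(4);T[:3,:3]=q2R(s["orientation"]);T[:3,3]=s["ee_pos"];T=T@c["mount"]
    else:
        T=np.eye(4);T[:3,:3]=q2R(c["attitude"]);T[:3,3]=c["xyz"]
    return f,c["cx"],c["cy"],T
def cloud(C,d):
    f,cx,cy,T=C; v,u=np.mgrid[:420,:560]
    P=np.stack([(u-cx)/f*d,(v-cy)/f*d,d],-1)@T[:3,:3].T+T[:3,3]; P[d==0]=np.nan
    return P
def atz(C,u,v,z):  # pixel to world on plane z
    f,cx,cy,T=C; r=T[:3,:3]@np.array([(u-cx)/f,(v-cy)/f,1.]); return T[:3,3]+r*(z-T[2,3])/r[2]
def proj(C,p):
    f,cx,cy,T=C; q=T[:3,:3].T@(np.asarray(p)-T[:3,3]); return np.array([f*q[0]/q[2]+cx,f*q[1]/q[2]+cy])
def snap(n,name=None):
    s=ctrl.sense(); p,d=ctrl.snapshot(n); C=cam(n,s)
    if name: cv2.imwrite(f"pics/{name}.png",p[:,:,::-1])
    return p,d,C
E
python3 - <<'E'
from h import *
p=cv2.imread("pics/top0.png");d=np.load("pics/top0.npy");C=cam("top");P=cloud(C,d)
print("bench z",np.nanmedian(P[350:380,440:540,2]))
z=P[...,2]
def rect(name,u0,u1,v0,v1,lo,hi):
    m=np.zeros_like(z,bool);m[v0:v1,u0:u1]=(z[v0:v1,u0:u1]>lo)&(z[v0:v1,u0:u1]<hi)
    q=P[m][:,:2]; r=cv2.minAreaRect((q*1000).astype(np.float32)); print(name,len(q),np.round(r[0],1),np.round(r[1],1),round(r[2],1),"zmed",np.median(P[m][:,2]).round(4))
for n,u,v in(("A1",318,194),("A2",380,206),("A3",441,247)):
    rect(n+" flange",u-28,u+28,v-28,v+28,.004,.02); rect(n+" tube",u-25,u+25,v-25,v+25,.035,.06)
rect("splat",175,245,185,255,.083,.097)
rect("knob",190,210,255,280,.035,.07)
rect("rack",100,200,225,330,.025,.045)
rect("panelL",100,150,230,275,.115,.15);rect("panelR",140,190,270,320,.115,.15)
rect("tray",255,318,225,320,.015,.03)
rect("rail",305,430,262,335,.065,.085)
rect("bottle",130,165,155,190,.03,.1);rect("keypad",205,265,120,170,.015,.04);rect("dish",335,365,143,173,.02,.05)
a=p[165:275,285:465];b=p[180:285,165:245]
a=cv2.resize(a,None,fx=4.4,fy=4.4,interpolation=cv2.INTER_CUBIC);cv2.imwrite("pics/ad.png",a)
cv2.imwrite("pics/sp.png",cv2.resize(b,None,fx=5,fy=5,interpolation=cv2.INTER_CUBIC))
E
```

```text
bench z -0.0005498651521591569
A1 flange 774 [ 682.8 -115.3] [147.9 145.6] 0.8 zmed 0.0073
A1 tube 154 [ 675.4 -112.5] [33.4 34.2] 38.9 zmed 0.0438
A2 flange 791 [ 654.7 -277.4] [144.6 146.6] 89.4 zmed 0.0073
A2 tube 156 [ 648.3 -272.3] [32.2 36.2] 45.4 zmed 0.0435
A3 flange 816 [ 548.8 -430.9] [142.9 142.2] 0.2 zmed 0.0073
A3 tube 168 [ 544.8 -425.2] [34.3 34.5] 41.9 zmed 0.0435
splat 1877 [589.3 163.3] [117.8 127.6] 82.2 zmed 0.0882
knob 104 [487.9 178.7] [18.  47.7] 87.4 zmed 0.0556
rack 2574 [485.1 271. ] [228.8 184.8] 38.4 zmed 0.0356
panelL 222 [513.1 350.6] [11.4 80.3] 38.4 zmed 0.1339
panelR 195 [401.9 259.3] [10.6 81.1] 38.3 zmed 0.1349
tray 487 [473.1 -45. ] [137.8 211.9] 89.0 zmed 0.021
rail 614 [ 414.9 -237.4] [279.8  12.7] 64.8 zmed 0.074
bottle 230 [715.6 324.7] [35.6 38.6] 52.8 zmed 0.0576
keypad 1487 [806.2 109. ] [121.2  92.5] 79.0 zmed 0.0226
dish 368 [ 772.4 -196.2] [54.6 54.8] 75.9 zmed 0.0347
```

View pics/ad.png

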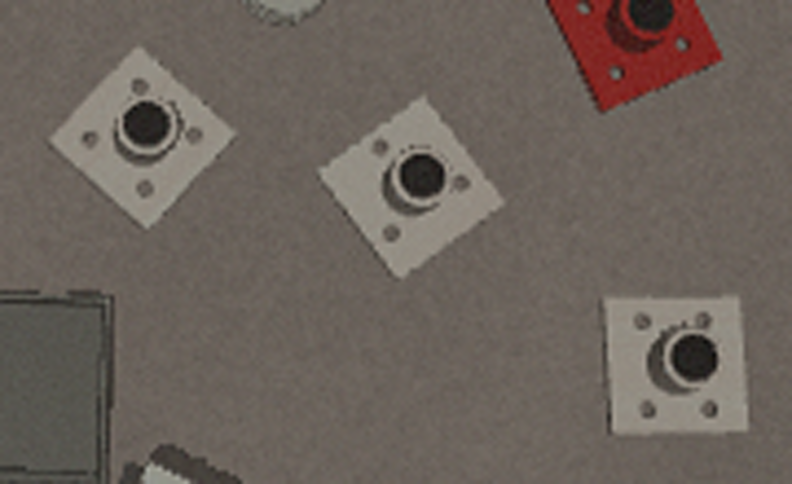

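View pics/sp.png

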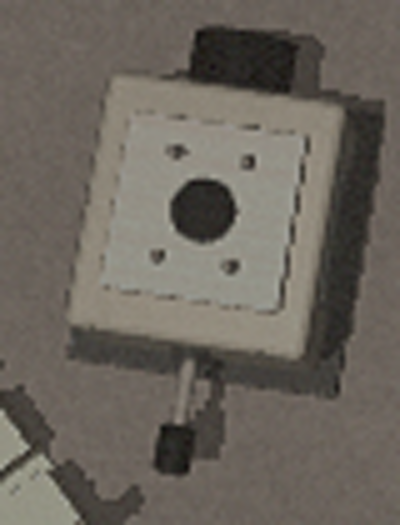

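Identification: the three holes at (145..460) in the crop make (380,206) adapter C. (318,194) has a square pattern standing on its corner, so it is adapter B. (441,247) has a 62×88 px rectangle, so it is adapter A, and its pattern matches the stud rectangle (~75×105 px at 5×) on the splitter. The red and purple ones are look-alikes, and two panels are present. I hover above A.

```bash
cat >> h.py <<'E'
def Rt(yaw,tilt=0,ax=(0,0,1)):  # tool down, tool x at yaw deg; then tilt deg about world axis
    return R.from_rotvec(np.radians(tilt)*np.array(ax,float))*R.from_euler('z',yaw,degrees=True)*R.from_euler('x',180,degrees=True)
def plan(*wps,start=None):
    """wps: (x,y,z,yaw[,tilt,axis]); prints per call the numbers of shift/turn and rows needed"""
    s=ctrl.sense(); p0=s["ee_pos"] if start is None else np.array(start[:3]); R0=R.from_matrix(q2R(s["orientation"])) if start is None else Rt(*start[3:])
    for w in wps:
        p=np.array(w[:3],float); R1=Rt(*w[3:]); n=1
        while np.abs(R0.inv().apply((p-p0)/n)).max()>.2: n+=1
        rv=(R0.inv()*R1).as_rotvec(); 
        for i in range(n):
            pi=p0+(p-p0)/n; Ri=R0*R.from_rotvec(rv/n)
            t=R0.inv().apply(pi-p0)/.2; a=rv/n/np.pi
            print(w[:4] if i==n-1 else "  via","t",np.round(t,3),"a",np.round(a,4),"rows",int(max(np.linalg.norm(pi-p0)/.05,np.degrees(np.linalg.norm(rv/n))/8.59)+1))
            p0,R0=pi,Ri
def yaw(s=None):
    s=s or ctrl.sense(); M=q2R(s["orientation"]); return np.degrees(np.arctan2(M[1,0],M[0,0]))
E
python3 -c "
from h import *
print(yaw()); plan((.545,-.427,.13,180),start=(.160,.578,.223,yaw()))"
```

```text
164.5395050679455
  via t [-0.639 -0.866  0.093] a [-0.      0.     -0.0172] rows 5
  via t [-0.473 -0.719  0.074] a [-0.      0.     -0.0172] rows 4
  via t [-0.347 -0.595  0.06 ] a [-0.      0.     -0.0172] rows 3
  via t [-0.251 -0.49   0.048] a [-0.      0.     -0.0172] rows 3
(0.545, -0.427, 0.13, 180) t [-0.18  -0.403  0.038] a [-0.      0.     -0.0172] rows 2
```

```bash
sed -i 's/rv=(R0.inv()\*R1).as_rotvec(); /rv=(R0.inv()*R1).as_rotvec(); dp=(p-p0)\/n/; s/pi=p0+(p-p0)\/n;/pi=p0+dp;/' h.py
python3 -c "
from h import *
plan((.545,-.427,.13,180),start=(.160,.578,.223,yaw()))"
```

```text
via t [-0.639 -0.866  0.093] a [-0.      0.     -0.0172] rows 5
  via t [-0.591 -0.899  0.093] a [-0.      0.     -0.0172] rows 5
  via t [-0.542 -0.93   0.093] a [-0.      0.     -0.0172] rows 5
  via t [-0.491 -0.958  0.093] a [-0.      0.     -0.0172] rows 5
(0.545, -0.427, 0.13, 180) t [-0.439 -0.983  0.093] a [-0.      0.     -0.0172] rows 5
```

```bash
python3 -m pendant '[{"tx":-0.639,"ty":-0.866,"tz":0.093,"az":-0.0172},{"tx":-0.639,"ty":-0.866,"tz":0.093,"az":-0.0172},{"tx":-0.639,"ty":-0.866,"tz":0.093,"az":-0.0172},{"tx":-0.639,"ty":-0.866,"tz":0.093,"az":-0.0172},{"tx":-0.639,"ty":-0.866,"tz":0.093,"az":-0.0172}]'
python3 -m pendant '[{"tx":-0.591,"ty":-0.899,"tz":0.093,"az":-0.0172},{"tx":-0.591,"ty":-0.899,"tz":0.093,"az":-0.0172},{"tx":-0.591,"ty":-0.899,"tz":0.093,"az":-0.0172},{"tx":-0.591,"ty":-0.899,"tz":0.093,"az":-0.0172},{"tx":-0.591,"ty":-0.899,"tz":0.093,"az":-0.0172}]'
python3 -m pendant '[{"tx":-0.542,"ty":-0.93,"tz":0.093,"az":-0.0172},{"tx":-0.542,"ty":-0.93,"tz":0.093,"az":-0.0172},{"tx":-0.542,"ty":-0.93,"tz":0.093,"az":-0.0172},{"tx":-0.542,"ty":-0.93,"tz":0.093,"az":-0.0172},{"tx":-0.542,"ty":-0.93,"tz":0.093,"az":-0.0172}]'
python3 -m pendant '[{"tx":-0.491,"ty":-0.958,"tz":0.093,"az":-0.0172},{"tx":-0.491,"ty":-0.958,"tz":0.093,"az":-0.0172},{"tx":-0.491,"ty":-0.958,"tz":0.093,"az":-0.0172},{"tx":-0.491,"ty":-0.958,"tz":0.093,"az":-0.0172},{"tx":-0.491,"ty":-0.958,"tz":0.093,"az":-0.0172}]'
python3 -m pendant '[{"tx":-0.439,"ty":-0.983,"tz":0.093,"az":-0.0172},{"tx":-0.439,"ty":-0.983,"tz":0.093,"az":-0.0172},{"tx":-0.439,"ty":-0.983,"tz":0.093,"az":-0.0172},{"tx":-0.439,"ty":-0.983,"tz":0.093,"az":-0.0172},{"tx":-0.439,"ty":-0.983,"tz":0.093,"az":-0.0172},{"tx":-0.439,"ty":-0.983,"tz":0.093,"az":-0.0172},{"tx":-0.439,"ty":-0.983,"tz":0.093,"az":-0.0172}]'
python3 -c "
from h import *
p,d,C=snap('wrist','wA'); np.save('pics/wA.npy',d);s=ctrl.sense();print(s['ee_pos'],yaw(),s['t'],s['joint_positions'])
print(proj(C,(.545,-.427,.008)))"
```

```text
[0.1598648  0.57814524 0.2219186 ] 164.54095963437248 0.2 [ 1.24429682e+00  9.16131593e-02  1.23141728e+00  2.63270056e-05
  1.81976513e+00 -5.66819397e-02]
[-239.00493797  564.94720479]validation failed for argument at $[0]...
validation failed for argument at $[0]...
validation failed for argument at $[0]...
validation failed for argument at $[0]...
validation failed for argument at $[0]...
```

View pics/wA.png

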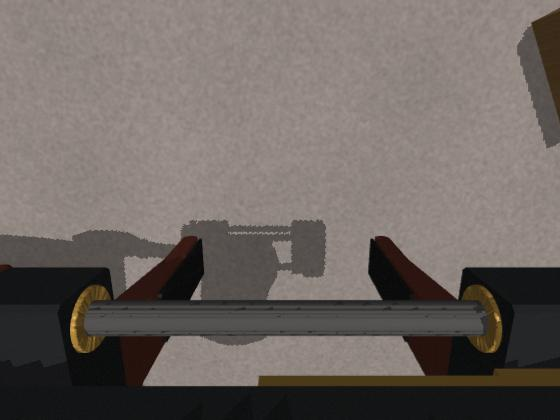

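The arm didn't move, and the wrist view shows only bench and fingers. The rows probably need all six keys.

```bash
python3 -m pendant '[{"tx":-0.64,"ty":-0.866,"tz":0.093,"ax":0,"ay":0,"az":-0.0172},{"tx":-0.64,"ty":-0.866,"tz":0.093,"ax":0,"ay":0,"az":-0.0172},{"tx":-0.64,"ty":-0.866,"tz":0.093,"ax":0,"ay":0,"az":-0.0172},{"tx":-0.64,"ty":-0.866,"tz":0.093,"ax":0,"ay":0,"az":-0.0172},{"tx":-0.64,"ty":-0.866,"tz":0.093,"ax":0,"ay":0,"az":-0.0172}]'; python3 -m pendant --help | head -40
```

```text
t: 0.7
ee_pos: [0.2381, 0.3742, 0.2038]
orientation: [0.0, 0.109, 0.994, -0.0]
force: [0.4, 1.1, -0.3]
width: 0.0878
gripper_force: 0.0invalid input: not JSON, or not a number
```

```bash

python3 -m pendant '[{"tx":-0.591,"ty":-0.9,"tz":0.093,"ax":0,"ay":0,"az":-0.0172},{"tx":-0.591,"ty":-0.9,"tz":0.093,"ax":0,"ay":0,"az":-0.0172},{"tx":-0.591,"ty":-0.9,"tz":0.093,"ax":0,"ay":0,"az":-0.0172},{"tx":-0.591,"ty":-0.9,"tz":0.093,"ax":0,"ay":0,"az":-0.0172},{"tx":-0.591,"ty":-0.9,"tz":0.093,"ax":0,"ay":0,"az":-0.0172}]'
python3 -m pendant '[{"tx":-0.542,"ty":-0.93,"tz":0.093,"ax":0,"ay":0,"az":-0.0172},{"tx":-0.542,"ty":-0.93,"tz":0.093,"ax":0,"ay":0,"az":-0.0172},{"tx":-0.542,"ty":-0.93,"tz":0.093,"ax":0,"ay":0,"az":-0.0172},{"tx":-0.542,"ty":-0.93,"tz":0.093,"ax":0,"ay":0,"az":-0.0172},{"tx":-0.542,"ty":-0.93,"tz":0.093,"ax":0,"ay":0,"az":-0.0172}]'
python3 -m pendant '[{"tx":-0.491,"ty":-0.96,"tz":0.093,"ax":0,"ay":0,"az":-0.0172},{"tx":-0.491,"ty":-0.96,"tz":0.093,"ax":0,"ay":0,"az":-0.0172},{"tx":-0.491,"ty":-0.96,"tz":0.093,"ax":0,"ay":0,"az":-0.0172},{"tx":-0.491,"ty":-0.96,"tz":0.093,"ax":0,"ay":0,"az":-0.0172},{"tx":-0.491,"ty":-0.96,"tz":0.093,"ax":0,"ay":0,"az":-0.0172}]'
python3 -m pendant '[{"tx":-0.44,"ty":-0.983,"tz":0.093,"ax":0,"ay":0,"az":-0.0172},{"tx":-0.44,"ty":-0.983,"tz":0.093,"ax":0,"ay":0,"az":-0.0172},{"tx":-0.44,"ty":-0.983,"tz":0.093,"ax":0,"ay":0,"az":-0.0172},{"tx":-0.44,"ty":-0.983,"tz":0.093,"ax":0,"ay":0,"az":-0.0172},{"tx":-0.44,"ty":-0.983,"tz":0.093,"ax":0,"ay":0,"az":-0.0172},{"tx":-0.44,"ty":-0.983,"tz":0.093,"ax":0,"ay":0,"az":-0.0172},{"tx":-0.44,"ty":-0.983,"tz":0.093,"ax":0,"ay":0,"az":-0.0172}]'
python3 -c "
from h import *
p,d,C=snap('wrist','wA'); np.save('pics/wA.npy',d);s=ctrl.sense();print(s['ee_pos'],yaw(),s['t'],s['joint_positions'])
print(proj(C,(.545,-.427,.008)))"
```

```text
t: 1.2
ee_pos: [0.315, 0.1732, 0.1853]
orientation: [0.0, 0.083, 0.997, -0.0]
force: [-0.6, 0.4, -0.2]
width: 0.0879
gripper_force: 0.0
t: 1.7
ee_pos: [0.3918, -0.0283, 0.1661]
orientation: [-0.0, 0.056, 0.998, -0.0]
force: [0.2, 0.8, 0.7]
width: 0.0878
gripper_force: 0.0
t: 2.2
ee_pos: [0.4687, -0.2298, 0.1465]
orientation: [-0.001, 0.028, 1.0, 0.0]
force: [-0.2, 0.1, 0.7]
width: 0.0882
gripper_force: 0.0
t: 2.9
ee_pos: [0.5457, -0.4268, 0.1289]
orientation: [-0.0, -0.0, 1.0, 0.001]
force: [-0.0, -0.1, -0.2]
width: 0.0876
gripper_force: 0.0
[ 0.5457135  -0.42636355  0.12972695] -179.93668223941128 2.95 [-7.12592153e-01  3.44016263e-01  1.10599171e+00  4.89301368e-04
  1.69185244e+00 -2.28443459e+00]
[285.26460043 201.10411124]
```

View pics/wA.png

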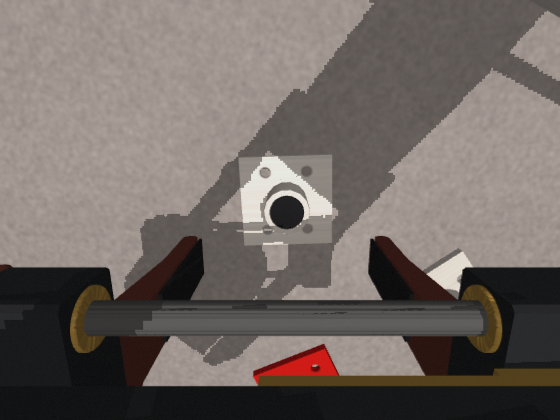

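A sits at (286,205), with its tube top at (287,212) and its holes at (264,172), (306,171), (267,231) and (307,229). The hole pattern is longer along image vertical, so it is adapter A. Now I measure it with the depth image.

```bash
cat >> h.py <<'E'
def blob(P,lo,hi,c,rad):
    m=(P[...,2]>lo)&(P[...,2]<hi)&(np.hypot(P[...,0]-c[0],P[...,1]-c[1])<rad)
    k,l,st,_=cv2.connectedComponentsWithStats(m.astype(np.uint8)); i=1+np.argmax(st[1:,4]); q=P[l==i]
    return q
def rect(q):
    r=cv2.minAreaRect((q[:,:2]*1000).astype(np.float32)); return np.round(r[0],1),np.round(r[1],1),round(r[2],2)
def circ(q):
    h=cv2.convexHull((q[:,:2]*1000).astype(np.float32))[:,0]; A=np.c_[2*h,np.ones(len(h))]; x=np.linalg.lstsq(A,(h**2).sum(1),rcond=None)[0]; return np.round(x[:2],1),round(float(np.sqrt(x[2]+x[0]**2+x[1]**2)),1)
def adapter(P,c,z0=0.):
    print("flange",rect(blob(P,z0+.004,z0+.014,c,.065)),"tube",circ(blob(P,z0+.037,z0+.05,c,.05)))
E
python3 -c "
from h import *
d=np.load('pics/wA.npy');C=cam('wrist');P=cloud(C,d)
print(np.nanmedian(P[100:140,60:130,2]))
adapter(P,(.545,-.427))
for u,v in((264.5,172),(306,171),(267,231),(307,229)): print(atz(C,u,v,.008))
"
```

```text
8.65887045590763e-05
flange (array([ 545.6, -426. ]), array([80.6, 80. ]), 1.87) tube (array([ 545.2, -425.9]), 17.7)
[ 0.51945135 -0.44457455  0.008     ]
[ 0.51855901 -0.40876054  0.008     ]
[ 0.57310857 -0.44314547  0.008     ]
[ 0.57118206 -0.40699578  0.008     ]
```

```bash

python3 -m pendant '[{"tx":0,"ty":0,"tz":0.3,"ax":0,"ay":0,"az":-0.0106},{"tx":0,"ty":0.002,"tz":0.5,"ax":0,"ay":0,"az":-0.0106},{"tx":0,"ty":0.002,"tz":0.58,"ax":0,"ay":0,"az":-0.0106},{"tx":0,"ty":0.002,"tz":0.58,"ax":0,"ay":0,"az":-0.0106},{"tx":0,"ty":0.002,"tz":0.58,"ax":0,"ay":0,"az":-0.0106}]'
python3 -m pendant '[{"tx":0,"ty":0,"tz":0,"ax":0,"ay":0,"az":0},{"tx":0,"ty":0,"tz":0,"ax":0,"ay":0,"az":0},{"tx":0,"ty":0,"tz":0,"ax":0,"ay":0,"az":0},{"tx":0,"ty":0,"tz":0,"ax":0,"ay":0,"az":0},{"tx":0,"ty":0,"tz":0,"ax":0,"ay":0,"az":0},{"tx":0,"ty":0,"tz":0,"ax":0,"ay":0,"az":0},{"tx":0,"ty":0,"tz":0,"ax":0,"ay":0,"az":0},{"tx":0,"ty":0,"tz":0,"ax":0,"ay":0,"az":0}]' 0.3 30
python3 -m pendant '[{"tx":0,"ty":0,"tz":-0.25,"ax":0,"ay":0,"az":0},{"tx":0,"ty":0,"tz":-0.5,"ax":0,"ay":0,"az":0},{"tx":0,"ty":0,"tz":-0.75,"ax":0,"ay":0,"az":0},{"tx":0,"ty":0,"tz":-0.93,"ax":0,"ay":0,"az":0},{"tx":0,"ty":0,"tz":-0.93,"ax":0,"ay":0,"az":0},{"tx":0,"ty":0,"tz":-0.93,"ax":0,"ay":0,"az":0}]'
python3 -c "
from h import *
print(yaw());p,d,C=snap('wrist'); P=cloud(C,d); np.save('pics/wAh.npy',d);cv2.imwrite('pics/wAh.png',p[:,:,::-1])
print(ctrl.sense()['ee_pos'])
plan((.589,.163,.200,170),start=(.5454,-.426,.2,181.9))"
```

```text
t: 3.45
ee_pos: [0.5464, -0.4271, 0.0165]
orientation: [0.001, -0.017, 1.0, -0.001]
force: [0.2, 0.2, 1.1]
width: 0.0878
gripper_force: 0.0
t: 4.25
ee_pos: [0.5454, -0.4268, 0.0135]
orientation: [-0.0, -0.017, 1.0, 0.0]
force: [-0.3, 0.7, 0.2]
width: 0.0356
gripper_force: 30.0
t: 4.85
ee_pos: [0.5456, -0.4272, 0.1996]
orientation: [0.0, -0.017, 1.0, -0.0]
force: [0.6, -0.1, -3.7]
width: 0.0353
gripper_force: 30.0
-178.06978807534713
[ 0.54505292 -0.42671198  0.19723179]
  via t [-0.105  0.979  0.   ] a [-0.    -0.     0.022] rows 4
  via t [-0.037  0.984  0.   ] a [-0.    -0.     0.022] rows 4
(0.589, 0.163, 0.2, 170) t [0.031 0.984 0.   ] a [-0.    -0.     0.022] rows 4
```

View pics/wAh.png

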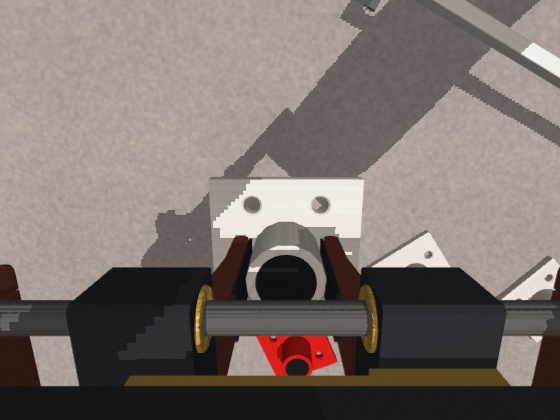

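Adapter A is held, and its two front holes are visible at (252,205) and (320,205). Now I go beside the port so the camera sees both those holes and the studs.

```bash

python3 -c "
from h import *
plan((.6875,.1456,.220,170),start=(.5454,-.426,.2,181.9))
C=cam('wrist');zt=ctrl.sense()['ee_pos'];z=zt[2]-.0055
M=q2R(ctrl.sense()['orientation'])
for u,v in((252,205),(320,205)): print(M.T@(atz(C,u,v,z)-zt))
"
```

```text
via t [-0.268  0.944 -0.033] a [-0.    -0.     0.022] rows 4
  via t [-0.202  0.961 -0.033] a [-0.    -0.     0.022] rows 4
(0.6875, 0.1456, 0.22, 170) t [-0.135  0.972 -0.033] a [-0.    -0.     0.022] rows 4
[ 0.02640135 -0.01752633  0.00552252]
[0.02637341 0.01797675 0.00559157]
```

```bash

python3 -m pendant '[{"tx":-0.268,"ty":0.944,"tz":-0.033,"ax":0,"ay":0,"az":0.022},{"tx":-0.268,"ty":0.944,"tz":-0.033,"ax":0,"ay":0,"az":0.022},{"tx":-0.268,"ty":0.944,"tz":-0.033,"ax":0,"ay":0,"az":0.022},{"tx":-0.268,"ty":0.944,"tz":-0.033,"ax":0,"ay":0,"az":0.022}]'
python3 -m pendant '[{"tx":-0.202,"ty":0.961,"tz":-0.033,"ax":0,"ay":0,"az":0.022},{"tx":-0.202,"ty":0.961,"tz":-0.033,"ax":0,"ay":0,"az":0.022},{"tx":-0.202,"ty":0.961,"tz":-0.033,"ax":0,"ay":0,"az":0.022},{"tx":-0.202,"ty":0.961,"tz":-0.033,"ax":0,"ay":0,"az":0.022}]'
python3 -m pendant '[{"tx":-0.135,"ty":0.972,"tz":-0.033,"ax":0,"ay":0,"az":0.022},{"tx":-0.135,"ty":0.972,"tz":-0.033,"ax":0,"ay":0,"az":0.022},{"tx":-0.135,"ty":0.972,"tz":-0.033,"ax":0,"ay":0,"az":0.022},{"tx":-0.135,"ty":0.972,"tz":-0.033,"ax":0,"ay":0,"az":0.022},{"tx":-0.135,"ty":0.972,"tz":-0.033,"ax":0,"ay":0,"az":0.022},{"tx":-0.135,"ty":0.972,"tz":-0.033,"ax":0,"ay":0,"az":0.022},{"tx":-0.135,"ty":0.972,"tz":-0.033,"ax":0,"ay":0,"az":0.022}]'
python3 -c "
from h import *
p,d,C=snap('wrist');np.save('pics/wS.npy',d);P=cloud(C,d);s=ctrl.sense();print(s['ee_pos'],yaw())
q=blob(P,.086,.094,(.589,.163),.08);print(rect(q),np.median(q[:,2]))
q=blob(P,.075,.087,(.589,.163),.1);print('housing',rect(q))
u,v=proj(C,(.589,.163,.09)).astype(int);print(u,v)
np.save('pics/wSp.npy',p);c=p[:,:,::-1][max(0,v-80):v+90,max(0,u-100):u+100];cv2.imwrite('pics/wS.png',cv2.resize(c,None,fx=3.5,fy=3.5,interpolation=cv2.INTER_CUBIC));print(max(0,u-100),max(0,v-80))
"
```

```text
t: 5.3
ee_pos: [0.5918, -0.234, 0.202]
orientation: [-0.003, 0.018, 1.0, 0.001]
force: [0.8, 0.1, -1.8]
width: 0.0357
gripper_force: 30.0
t: 5.7
ee_pos: [0.6389, -0.0434, 0.2088]
orientation: [-0.003, 0.052, 0.999, 0.0]
force: [0.9, -0.4, -2.5]
width: 0.0356
gripper_force: 30.0
t: 6.4
ee_pos: [0.6864, 0.1436, 0.217]
orientation: [-0.002, 0.087, 0.996, -0.001]
force: [-0.3, -0.5, -2.3]
width: 0.0357
gripper_force: 30.0
[0.68658215 0.14315962 0.21785954] 169.9578513515279
(array([589.4, 164.4]), array([87.6, 88.3]), 82.53) 0.08917848549913104
housing (array([589.4, 164.7]), array([120.2, 130.5]), 82.51)
288 83
188 3
```

View pics/wS.png

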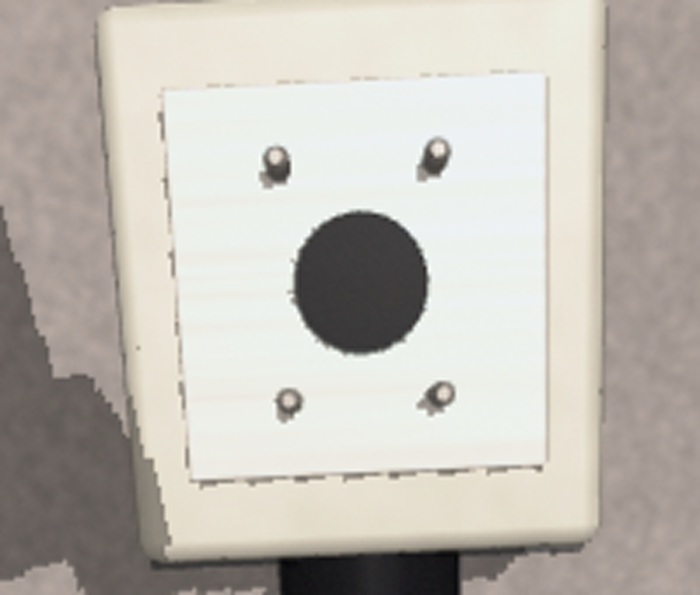

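Stud tips are at (276,156), (437,150), (289,399) and (441,393) in the crop (3.5×, origin 188,3), and the plate is clear.

```bash

python3 -c "
from h import *
C=cam('wrist');t=[]
for u,v in((276,156),(437,150),(289,399),(441,393)): t.append(atz(C,188+u/3.5,3+v/3.5,.1015)[:2])
t=np.array(t);print(t,t.mean(0)); print(np.degrees(np.arctan2(*((t[2]+t[3]-t[0]-t[1])[::-1]))), np.linalg.norm(t[0]-t[1]),np.linalg.norm(t[0]-t[2]))
s=ctrl.sense();print(s['ee_pos'])
c=t.mean(0); x=np.array([np.cos(np.radians(172.5)),np.sin(np.radians(172.5))]); g=c-.0004*x
print(g);plan((g[0],g[1],.16,172.5),(g[0],g[1],.118,172.5))
"
```

```text
[[0.56184413 0.15041417]
 [0.56687137 0.18563153]
 [0.61324486 0.14360671]
 [0.61808771 0.17857178]] [0.59001202 0.16455605]
-7.696074476681521 0.035574365006465644 0.051849552329030636
[0.68658215 0.14315962 0.21785954]
[0.5904086  0.16450384]
(np.float64(0.5904085961631146), np.float64(0.16450383722037693), 0.16, 172.5) t [0.491 0.022 0.29 ] a [-0.0004 -0.0007 -0.0141] rows 3
(np.float64(0.5904085961631146), np.float64(0.16450383722037693), 0.118, 172.5) t [-0.   -0.    0.21] a [ 0. -0. -0.] rows 1
```

```bash

python3 -m pendant '[{"tx":0.3,"ty":0.02,"tz":0.1,"ax":0,"ay":0,"az":-0.014},{"tx":0.49,"ty":0.022,"tz":0.2,"ax":0,"ay":0,"az":-0.014},{"tx":0.49,"ty":0.022,"tz":0.29,"ax":0,"ay":0,"az":-0.014},{"tx":0.49,"ty":0.022,"tz":0.29,"ax":0,"ay":0,"az":-0.014},{"tx":0.49,"ty":0.022,"tz":0.29,"ax":0,"ay":0,"az":-0.014},{"tx":0.49,"ty":0.022,"tz":0.29,"ax":0,"ay":0,"az":-0.014},{"tx":0.49,"ty":0.022,"tz":0.29,"ax":0,"ay":0,"az":-0.014},{"tx":0.49,"ty":0.022,"tz":0.29,"ax":0,"ay":0,"az":-0.014}]'
python3 -c "
from h import *
for i in range(4):
  p,d,C=snap('wrist');s=ctrl.sense();print(s['ee_pos'],yaw(),s['force'])
plan((.5902,.1645,.12,172.4))
cv2.imwrite('pics/wT.png',p[:,:,::-1])
"
```

```text
t: 7.25
ee_pos: [0.5922, 0.1657, 0.1626]
orientation: [0.001, 0.065, 0.998, 0.0]
force: [0.1, -0.8, -1.4]
width: 0.0355
gripper_force: 30.0
[0.59196629 0.16581512 0.16217575] 172.54509821819735 [-0.21721752 -0.24472313 -2.13246047]
[0.59175065 0.1658784  0.16187912] 172.5525355693036 [ 0.02250414  0.13318352 -1.44710282]
[0.59158858 0.16592895 0.16170717] 172.56081969386628 [ 0.87186202 -0.53080004 -1.85673889]
[0.59144042 0.16595274 0.16156147] 172.56409568595123 [ 0.68456599 -0.02245326 -1.88538978]
(0.5902, 0.1645, 0.12, 172.4) t [ 0.005 -0.008  0.208] a [0.     0.     0.0009] rows 1
```

```bash

python3 -m pendant '[{"tx":0.005,"ty":-0.009,"tz":0.1,"ax":0,"ay":0,"az":0.001},{"tx":0.005,"ty":-0.009,"tz":0.2,"ax":0,"ay":0,"az":0.001},{"tx":0.005,"ty":-0.009,"tz":0.2,"ax":0,"ay":0,"az":0.001},{"tx":0.005,"ty":-0.009,"tz":0.2,"ax":0,"ay":0,"az":0.001},{"tx":0.005,"ty":-0.009,"tz":0.2,"ax":0,"ay":0,"az":0.001},{"tx":0.005,"ty":-0.009,"tz":0.2,"ax":0,"ay":0,"az":0.001},{"tx":0.005,"ty":-0.009,"tz":0.2,"ax":0,"ay":0,"az":0.001},{"tx":0.005,"ty":-0.009,"tz":0.2,"ax":0,"ay":0,"az":0.001},{"tx":0.005,"ty":-0.009,"tz":0.2,"ax":0,"ay":0,"az":0.001},{"tx":0.005,"ty":-0.009,"tz":0.2,"ax":0,"ay":0,"az":0.001},{"tx":0.005,"ty":-0.009,"tz":0.2,"ax":0,"ay":0,"az":0.001},{"tx":0.005,"ty":-0.009,"tz":0.2,"ax":0,"ay":0,"az":0.001},{"tx":0.005,"ty":-0.009,"tz":0.2,"ax":0,"ay":0,"az":0.001},{"tx":0.005,"ty":-0.009,"tz":0.2,"ax":0,"ay":0,"az":0.001},{"tx":0.005,"ty":-0.009,"tz":0.2,"ax":0,"ay":0,"az":0.001}]'
python3 -c "
from h import *
p,d,C=snap('wrist');s=ctrl.sense();print(s['ee_pos'],yaw(),s['force'])
plan((.5902,.1645,.104,172.4))
cv2.imwrite('pics/wT.png',p[:,:,::-1])
"
```

```text
t: 8.95
ee_pos: [0.5899, 0.1643, 0.1214]
orientation: [-0.0, 0.066, 0.998, -0.0]
force: [0.3, -0.2, -1.6]
width: 0.0352
gripper_force: 30.0
[0.58996754 0.1642702  0.1214142 ] 172.3877551870483 [ 0.46773116  0.52896459 -1.85487126]
(0.5902, 0.1645, 0.104, 172.4) t [-0.001  0.001  0.087] a [-0.     -0.     -0.0001] rows 1
```

View pics/wT.png

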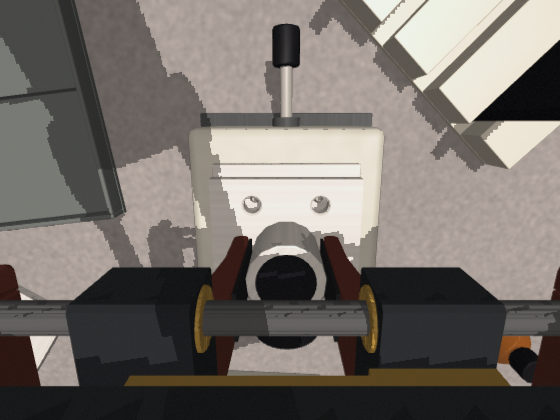

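Stud tips show inside both front holes at (252,203) and (320,203), so the holes are lined up. I lower it.

```bash

python3 -m pendant '[{"tx":0,"ty":0.001,"tz":0.02,"ax":0,"ay":0,"az":0},{"tx":0,"ty":0.001,"tz":0.04,"ax":0,"ay":0,"az":0},{"tx":0,"ty":0.001,"tz":0.06,"ax":0,"ay":0,"az":0},{"tx":0,"ty":0.001,"tz":0.075,"ax":0,"ay":0,"az":0},{"tx":0,"ty":0.001,"tz":0.088,"ax":0,"ay":0,"az":0},{"tx":0,"ty":0.001,"tz":0.088,"ax":0,"ay":0,"az":0},{"tx":0,"ty":0.001,"tz":0.088,"ax":0,"ay":0,"az":0},{"tx":0,"ty":0.001,"tz":0.088,"ax":0,"ay":0,"az":0},{"tx":0,"ty":0.001,"tz":0.088,"ax":0,"ay":0,"az":0},{"tx":0,"ty":0.001,"tz":0.088,"ax":0,"ay":0,"az":0},{"tx":0,"ty":0.001,"tz":0.088,"ax":0,"ay":0,"az":0}]'

```

```text
t: 10.1
ee_pos: [0.59, 0.1645, 0.1038]
orientation: [-0.0, 0.066, 0.998, 0.0]
force: [-0.2, 0.0, -1.9]
width: 0.0354
gripper_force: 30.0
```

```bash

python3 -m pendant '[{"tx":0,"ty":0,"tz":0,"ax":0,"ay":0,"az":0},{"tx":0,"ty":0,"tz":0,"ax":0,"ay":0,"az":0},{"tx":0,"ty":0,"tz":0,"ax":0,"ay":0,"az":0},{"tx":0,"ty":0,"tz":0,"ax":0,"ay":0,"az":0},{"tx":0,"ty":0,"tz":0,"ax":0,"ay":0,"az":0}]' 0.8
python3 -m pendant '[{"tx":0,"ty":0,"tz":-0.2,"ax":0,"ay":0,"az":0},{"tx":0,"ty":0,"tz":-0.45,"ax":0,"ay":0,"az":0},{"tx":0,"ty":0,"tz":-0.6,"ax":0,"ay":0,"az":0},{"tx":0,"ty":0,"tz":-0.6,"ax":0,"ay":0,"az":0},{"tx":0,"ty":0,"tz":-0.6,"ax":0,"ay":0,"az":0},{"tx":0,"ty":0,"tz":-0.6,"ax":0,"ay":0,"az":0},{"tx":0,"ty":0,"tz":-0.6,"ax":0,"ay":0,"az":0}]'
python3 -c "
from h import *
p,d,C=snap('wrist');P=cloud(C,d);s=ctrl.sense();print(s['ee_pos'])
adapter(P,(.59,.1645),.09)
q=blob(P,.092,.105,(.59,.1645),.05);A=np.c_[q[:,:2]-q[:,:2].mean(0),np.ones(len(q))];print(np.linalg.lstsq(A,q[:,2],rcond=None)[0])
k=blob(P,.035,.07,(.488,.178),.03);print('knob',rect(k),k[:,2].max(),np.median(P[60:100,100:150,2]))
cv2.imwrite('pics/wU.png',p[:,:,::-1])
"
```

```text
t: 10.6
ee_pos: [0.5901, 0.1645, 0.104]
orientation: [0.0, 0.066, 0.998, 0.0]
force: [-0.8, 0.1, 0.1]
width: 0.0693
gripper_force: 0.0
t: 11.3
ee_pos: [0.5894, 0.1643, 0.2215]
orientation: [-0.002, 0.066, 0.998, -0.001]
force: [-0.4, -0.1, -0.1]
width: 0.0704
gripper_force: 0.0
[0.5894398  0.164368   0.22173355]
flange (array([590.1, 164.3]), array([80.2, 80.5]), 82.35) tube (array([589.9, 164.4]), 17.7)
[-0.00124286 -0.00066027  0.09718303]
knob (array([490.7, 177.7]), array([17.1, 54.4]), 82.61) 0.05967982648114106 nan
```

View pics/wU.png

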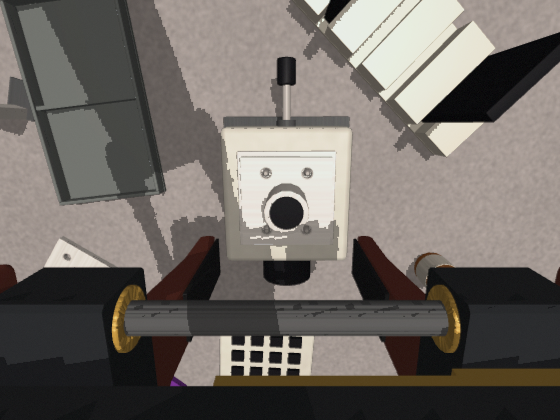

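Adapter A sits flush (flange top 0.097, plate 0.089 + 8 mm) and its centre matches the studs. The gripper body would come close to the near panel while pulling the rod, so I move the panels first.

```bash
python3 -c "
from h import *
plan((.402,.259,.245,129),start=(.5895,.1643,.224,172.4))
"
```

```text
(0.402, 0.259, 0.245, 129) t [ 0.992  0.345 -0.105] a [ 0.     -0.      0.2411] rows 6
```

```bash
python3 -m pendant '[{"tx":0.2,"ty":0,"tz":-0.1,"ax":0,"ay":0,"az":0.05},{"tx":0.99,"ty":0.345,"tz":-0.105,"ax":0,"ay":0,"az":0.241},{"tx":0.99,"ty":0.345,"tz":-0.105,"ax":0,"ay":0,"az":0.241},{"tx":0.99,"ty":0.345,"tz":-0.105,"ax":0,"ay":0,"az":0.241},{"tx":0.99,"ty":0.345,"tz":-0.105,"ax":0,"ay":0,"az":0.241},{"tx":0.99,"ty":0.345,"tz":-0.105,"ax":0,"ay":0,"az":0.241},{"tx":0.99,"ty":0.345,"tz":-0.105,"ax":0,"ay":0,"az":0.241},{"tx":0.99,"ty":0.345,"tz":-0.105,"ax":0,"ay":0,"az":0.241},{"tx":0.99,"ty":0.345,"tz":-0.105,"ax":0,"ay":0,"az":0.241},{"tx":0.99,"ty":0.345,"tz":-0.105,"ax":0,"ay":0,"az":0.241},{"tx":0.99,"ty":0.345,"tz":-0.105,"ax":0,"ay":0,"az":0.241}]' 0.6
python3 -c "
from h import *
p,d,C=snap('wrist');P=cloud(C,d);s=ctrl.sense();print(s['ee_pos'],yaw())
q=blob(P,.125,.145,(.402,.259),.06);print('R',rect(q),len(q),np.median(q[:,2]))
q=blob(P,.03,.041,(.485,.301),.16);print('rack',rect(q))
cv2.imwrite('pics/wR.png',p[:,:,::-1])
"
```

```text
t: 12.45
ee_pos: [0.4034, 0.2587, 0.2445]
orientation: [-0.0, 0.431, 0.902, -0.0]
force: [0.1, -0.6, 0.5]
width: 0.0527
gripper_force: 0.0
[0.40325422 0.25880251 0.24463207] 128.98408431439617
R (array([402. , 259.5]), array([ 9.9, 80.1]), 38.21) 1092 0.13507756627994996
rack (array([499.9, 336.4]), array([ 45.8, 100.2]), 38.27)
```

```bash
python3 -c "
from h import *
plan((.402,.2595,.104,128.2))"
```

```text
(0.402, 0.2595, 0.104, 128.2) t [ 0.007 -0.002  0.703] a [-0.0001 -0.      0.0044] rows 3
```

```bash
python3 -m pendant '[{"tx":0.007,"ty":-0.002,"tz":0.2,"ax":0,"ay":0,"az":0.0044},{"tx":0.007,"ty":-0.002,"tz":0.4,"ax":0,"ay":0,"az":0.0044},{"tx":0.007,"ty":-0.002,"tz":0.55,"ax":0,"ay":0,"az":0.0044},{"tx":0.007,"ty":-0.002,"tz":0.7,"ax":0,"ay":0,"az":0.0044},{"tx":0.007,"ty":-0.002,"tz":0.7,"ax":0,"ay":0,"az":0.0044},{"tx":0.007,"ty":-0.002,"tz":0.7,"ax":0,"ay":0,"az":0.0044},{"tx":0.007,"ty":-0.002,"tz":0.7,"ax":0,"ay":0,"az":0.0044}]'
python3 -m pendant '[{"tx":0,"ty":0,"tz":0,"ax":0,"ay":0,"az":0},{"tx":0,"ty":0,"tz":0,"ax":0,"ay":0,"az":0},{"tx":0,"ty":0,"tz":0,"ax":0,"ay":0,"az":0},{"tx":0,"ty":0,"tz":0,"ax":0,"ay":0,"az":0},{"tx":0,"ty":0,"tz":0,"ax":0,"ay":0,"az":0},{"tx":0,"ty":0,"tz":0,"ax":0,"ay":0,"az":0},{"tx":0,"ty":0,"tz":0,"ax":0,"ay":0,"az":0}]' 0 40
python3 -m pendant '[{"tx":0,"ty":0,"tz":-0.15,"ax":0,"ay":0,"az":0},{"tx":0,"ty":0,"tz":-0.3,"ax":0,"ay":0,"az":0},{"tx":0,"ty":0,"tz":-0.5,"ax":0,"ay":0,"az":0},{"tx":0,"ty":0,"tz":-0.6,"ax":0,"ay":0,"az":0},{"tx":0,"ty":0,"tz":-0.6,"ax":0,"ay":0,"az":0},{"tx":0,"ty":0,"tz":-0.6,"ax":0,"ay":0,"az":0}]'
python3 -c "
from h import *
plan((.4,-.29,.225,64.8),start=(.402,.2595,.224,128.2))"
```

```text
t: 13.2
ee_pos: [0.4027, 0.2604, 0.1072]
orientation: [0.001, 0.437, 0.9, 0.001]
force: [-0.4, -0.4, 0.5]
width: 0.0524
gripper_force: 0.0
t: 13.9
ee_pos: [0.4017, 0.2599, 0.1048]
orientation: [0.0, 0.437, 0.9, 0.0]
force: [0.2, 0.0, 0.7]
width: 0.01
gripper_force: 40.0
t: 14.5
ee_pos: [0.4016, 0.2599, 0.2238]
orientation: [-0.0, 0.437, 0.9, -0.0]
force: [0.4, 0.2, -1.9]
width: 0.0097
gripper_force: 40.0
  via t [-0.718 -0.569 -0.002] a [ 0.     -0.      0.1174] rows 4
  via t [-0.875 -0.272 -0.002] a [ 0.     -0.      0.1174] rows 4
(0.4, -0.29, 0.225, 64.8) t [-0.914  0.062 -0.002] a [ 0.     -0.      0.1174] rows 4
```

```bash
python3 -m pendant '[{"tx":-0.718,"ty":-0.569,"tz":0,"ax":0,"ay":0,"az":0.1174},{"tx":-0.718,"ty":-0.569,"tz":0,"ax":0,"ay":0,"az":0.1174},{"tx":-0.718,"ty":-0.569,"tz":0,"ax":0,"ay":0,"az":0.1174},{"tx":-0.718,"ty":-0.569,"tz":0,"ax":0,"ay":0,"az":0.1174}]'
python3 -m pendant '[{"tx":-0.875,"ty":-0.272,"tz":0,"ax":0,"ay":0,"az":0.1174},{"tx":-0.875,"ty":-0.272,"tz":0,"ax":0,"ay":0,"az":0.1174},{"tx":-0.875,"ty":-0.272,"tz":0,"ax":0,"ay":0,"az":0.1174},{"tx":-0.875,"ty":-0.272,"tz":0,"ax":0,"ay":0,"az":0.1174}]'
python3 -m pendant '[{"tx":-0.914,"ty":0.062,"tz":0,"ax":0,"ay":0,"az":0.1174},{"tx":-0.914,"ty":0.062,"tz":0,"ax":0,"ay":0,"az":0.1174},{"tx":-0.914,"ty":0.062,"tz":0,"ax":0,"ay":0,"az":0.1174},{"tx":-0.914,"ty":0.062,"tz":0,"ax":0,"ay":0,"az":0.1174},{"tx":-0.914,"ty":0.062,"tz":0,"ax":0,"ay":0,"az":0.1174},{"tx":-0.914,"ty":0.062,"tz":0,"ax":0,"ay":0,"az":0.1174},{"tx":-0.914,"ty":0.062,"tz":0,"ax":0,"ay":0,"az":0.1174}]'
cat >> h.py <<'E'
def rail(rx,ry,c=(.4149,-.2374),a=-25.2):
    a=np.radians(a);return np.array(c)+rx*np.array([np.cos(a),np.sin(a)])+ry*np.array([-np.sin(a),np.cos(a)])
E
python3 -c "
from h import *
p,d,C=snap('wrist','wRl');P=cloud(C,d);s=ctrl.sense();print(s['ee_pos'],yaw())
q=blob(P,.068,.08,(.415,-.237),.16);print('rail',rect(q),len(q),q[:,2].mean())
q=q[np.hypot(*(q[:,:2]-[.42,-.22]).T)<.12]
vx,vy,x,y=cv2.fitLine((q[:,:2]*1000).astype(np.float32),cv2.DIST_L2,0,.01,.01).ravel();print(np.degrees(np.arctan2(vy,vx)),x,y,'offset from old line',(np.array([x,y])/1000-rail(0,0))@(rail(1,0)-rail(0,0)))
"
```

```text
t: 14.9
ee_pos: [0.4, 0.0743, 0.2221]
orientation: [-0.001, 0.595, 0.803, -0.002]
force: [0.6, 0.5, -1.4]
width: 0.0097
gripper_force: 40.0
t: 15.3
ee_pos: [0.3992, -0.1091, 0.222]
orientation: [-0.002, 0.733, 0.68, -0.001]
force: [0.2, -0.1, -1.3]
width: 0.0095
gripper_force: 40.0
t: 16.0
ee_pos: [0.3999, -0.2885, 0.2236]
orientation: [-0.001, 0.844, 0.536, -0.0]
force: [0.1, -0.2, -0.1]
width: 0.0099
gripper_force: 40.0
[ 0.40007124 -0.2884434   0.22417331] 64.91342293494532
rail (array([ 417.9, -229.7]), array([213.8,  12. ]), 64.74) 2519 0.07407106051177638
63.771484 431.4006 -200.82584 offset from old line -0.0006423332005920391
```

View pics/wRl.png

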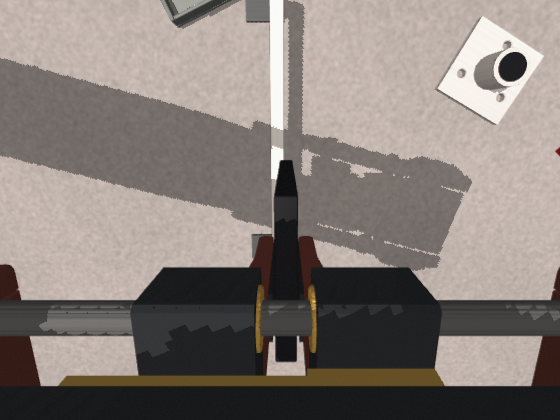

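Rail confirmed: the bar runs at (277,90), and the held panel is at (287,250). Next come the tilt and lowering on the far side.

```bash
cat >> h.py <<'E'
AX=(-np.sin(np.radians(-25.2)),np.cos(np.radians(-25.2)),0)
E
python3 -c "
from h import *
g=rail(.0085,-.052);print(g)
plan((*g,.225,64.8,-15,AX),(*g,.11,64.8,-15,AX),(*g,.097,64.8,-15,AX),start=(.4000,-.289,.225,64.8))"
```

```text
[ 0.40045051 -0.28807013]
(np.float64(0.4004505067845774), np.float64(-0.28807013070653614), 0.225, 64.8) t [0.005 0.    0.   ] a [-0.0833  0.     -0.    ] rows 2
(np.float64(0.4004505067845774), np.float64(-0.28807013070653614), 0.11, 64.8) t [ 0.    -0.149  0.555] a [ 0. -0.  0.] rows 3
(np.float64(0.4004505067845774), np.float64(-0.28807013070653614), 0.097, 64.8) t [ 0.    -0.017  0.063] a [-0.  0. -0.] rows 1
```

```bash
python3 -m pendant '[{"tx":0.005,"ty":0,"tz":0,"ax":-0.042,"ay":0,"az":0},{"tx":0.005,"ty":0,"tz":0,"ax":-0.083,"ay":0,"az":0},{"tx":0.005,"ty":0,"tz":0,"ax":-0.083,"ay":0,"az":0},{"tx":0.005,"ty":0,"tz":0,"ax":-0.083,"ay":0,"az":0},{"tx":0.005,"ty":0,"tz":0,"ax":-0.083,"ay":0,"az":0},{"tx":0.005,"ty":0,"tz":0,"ax":-0.083,"ay":0,"az":0}]'
python3 -m pendant '[{"tx":0,"ty":-0.05,"tz":0.186,"ax":0,"ay":0,"az":0},{"tx":0,"ty":-0.1,"tz":0.372,"ax":0,"ay":0,"az":0},{"tx":0,"ty":-0.149,"tz":0.555,"ax":0,"ay":0,"az":0},{"tx":0,"ty":-0.149,"tz":0.555,"ax":0,"ay":0,"az":0},{"tx":0,"ty":-0.149,"tz":0.555,"ax":0,"ay":0,"az":0},{"tx":0,"ty":-0.149,"tz":0.555,"ax":0,"ay":0,"az":0},{"tx":0,"ty":-0.149,"tz":0.555,"ax":0,"ay":0,"az":0},{"tx":0,"ty":-0.149,"tz":0.555,"ax":0,"ay":0,"az":0},{"tx":0,"ty":-0.149,"tz":0.555,"ax":0,"ay":0,"az":0}]'
python3 -c "
from h import *
s=ctrl.sense();print(s['ee_pos'],s['force'],q2R(s['orientation']))
g=rail(.0085,-.052)
plan((*g,.097,64.8,-15,AX))"
```

```text
t: 16.65
ee_pos: [0.4012, -0.289, 0.2253]
orientation: [0.109, 0.837, 0.532, 0.069]
force: [0.2, 0.2, -2.1]
width: 0.0097
gripper_force: 40.0
t: 17.55
ee_pos: [0.4006, -0.2891, 0.1112]
orientation: [0.111, 0.837, 0.531, 0.07]
force: [0.2, 0.3, -1.7]
width: 0.0096
gripper_force: 40.0
[ 0.40063518 -0.28913135  0.11116521] [ 0.24206637  0.30054651 -1.69146421] [[ 4.25468484e-01  8.74037940e-01  2.34593794e-01]
 [ 9.04973084e-01 -4.10771242e-01 -1.10863443e-01]
 [-5.34471340e-04  2.59469971e-01 -9.65751028e-01]]
(np.float64(0.4004505067845774), np.float64(-0.28807013070653614), 0.097, 64.8) t [ 0.004 -0.021  0.068] a [0.0002 0.0001 0.0001] rows 1
```

```bash
python3 -m pendant '[{"tx":0.002,"ty":-0.01,"tz":0.035,"ax":0,"ay":0,"az":0},{"tx":0.002,"ty":-0.019,"tz":0.07,"ax":0,"ay":0,"az":0},{"tx":0.002,"ty":-0.02,"tz":0.073,"ax":0,"ay":0,"az":0},{"tx":0.002,"ty":-0.02,"tz":0.073,"ax":0,"ay":0,"az":0},{"tx":0.002,"ty":-0.02,"tz":0.073,"ax":0,"ay":0,"az":0},{"tx":0.002,"ty":-0.02,"tz":0.073,"ax":0,"ay":0,"az":0},{"tx":0.002,"ty":-0.02,"tz":0.073,"ax":0,"ay":0,"az":0}]'
python3 -m pendant '[{"tx":0,"ty":0,"tz":0,"ax":0,"ay":0,"az":0},{"tx":0,"ty":0,"tz":0,"ax":0,"ay":0,"az":0},{"tx":0,"ty":0,"tz":0,"ax":0,"ay":0,"az":0},{"tx":0,"ty":0,"tz":0,"ax":0,"ay":0,"az":0},{"tx":0,"ty":0,"tz":0,"ax":0,"ay":0,"az":0}]' 0.4
python3 -m pendant '[{"tx":0,"ty":0,"tz":-0.1,"ax":0,"ay":0,"az":0},{"tx":0,"ty":0,"tz":-0.3,"ax":0,"ay":0,"az":0},{"tx":0,"ty":0,"tz":-0.5,"ax":0,"ay":0,"az":0},{"tx":0,"ty":0,"tz":-0.6,"ax":0,"ay":0,"az":0},{"tx":0,"ty":0,"tz":-0.6,"ax":0,"ay":0,"az":0},{"tx":0,"ty":0,"tz":-0.6,"ax":0,"ay":0,"az":0}]'
python3 -c "
from h import *
p,d,C=snap('scene'); np.save('pics/sc.npy',d);P=cloud(C,d)
cv2.imwrite('pics/sc1.png',p[:,:,::-1])
q=blob(P,.085,.2,rail(.0,-.052),.06);print(rect(q),q[:,2].max())
a=np.linalg.svd(q-q.mean(0))[2][2];print('normal',a, np.degrees(np.arcsin(a[2])))
s=ctrl.sense();print(s['ee_pos'],yaw())
plan((.513,.351,.25,128.2),start=(*s['ee_pos'],64.8,-15,AX))"
```

```text
t: 18.25
ee_pos: [0.4011, -0.2891, 0.0964]
orientation: [0.112, 0.837, 0.531, 0.07]
force: [-1.4, 0.1, 6.0]
width: 0.0094
gripper_force: 40.0
t: 18.75
ee_pos: [0.4003, -0.2883, 0.0944]
orientation: [0.11, 0.837, 0.531, 0.07]
force: [0.3, 0.6, -0.0]
width: 0.0349
gripper_force: 0.0
t: 19.35
ee_pos: [0.3724, -0.2753, 0.21]
orientation: [0.11, 0.837, 0.531, 0.07]
force: [-0.1, -0.0, 0.6]
width: 0.0352
gripper_force: 0.0
(array([ 393.3, -283.8]), array([81.4, 26.1]), 62.37) 0.1289522133745995
normal [-0.84445612  0.40152987 -0.35449631] -20.762577468448757
[ 0.37216178 -0.27499712  0.20883686] 64.81979476021085
  via t [ 0.783 -0.155 -0.095] a [ 0.0187  0.0115 -0.0875] rows 4
  via t [ 0.799  0.06  -0.063] a [ 0.0187  0.0115 -0.0875] rows 4
  via t [ 0.755  0.272 -0.045] a [ 0.0187  0.0115 -0.0875] rows 4
(0.513, 0.351, 0.25, 128.2) t [ 0.655  0.464 -0.041] a [ 0.0187  0.0115 -0.0875] rows 4
```

```bash
python3 -m pendant '[{"tx":0.783,"ty":-0.155,"tz":-0.095,"ax":0.0187,"ay":0.0115,"az":-0.0875},{"tx":0.783,"ty":-0.155,"tz":-0.095,"ax":0.0187,"ay":0.0115,"az":-0.0875},{"tx":0.783,"ty":-0.155,"tz":-0.095,"ax":0.0187,"ay":0.0115,"az":-0.0875},{"tx":0.783,"ty":-0.155,"tz":-0.095,"ax":0.0187,"ay":0.0115,"az":-0.0875}]'
python3 -m pendant '[{"tx":0.799,"ty":0.06,"tz":-0.063,"ax":0.0187,"ay":0.0115,"az":-0.0875},{"tx":0.799,"ty":0.06,"tz":-0.063,"ax":0.0187,"ay":0.0115,"az":-0.0875},{"tx":0.799,"ty":0.06,"tz":-0.063,"ax":0.0187,"ay":0.0115,"az":-0.0875},{"tx":0.799,"ty":0.06,"tz":-0.063,"ax":0.0187,"ay":0.0115,"az":-0.0875}]'
python3 -m pendant '[{"tx":0.755,"ty":0.272,"tz":-0.045,"ax":0.0187,"ay":0.0115,"az":-0.0875},{"tx":0.755,"ty":0.272,"tz":-0.045,"ax":0.0187,"ay":0.0115,"az":-0.0875},{"tx":0.755,"ty":0.272,"tz":-0.045,"ax":0.0187,"ay":0.0115,"az":-0.0875},{"tx":0.755,"ty":0.272,"tz":-0.045,"ax":0.0187,"ay":0.0115,"az":-0.0875}]'
python3 -m pendant '[{"tx":0.655,"ty":0.464,"tz":-0.041,"ax":0.0187,"ay":0.0115,"az":-0.0875},{"tx":0.655,"ty":0.464,"tz":-0.041,"ax":0.0187,"ay":0.0115,"az":-0.0875},{"tx":0.655,"ty":0.464,"tz":-0.041,"ax":0.0187,"ay":0.0115,"az":-0.0875},{"tx":0.655,"ty":0.464,"tz":-0.041,"ax":0.0187,"ay":0.0115,"az":-0.0875},{"tx":0.655,"ty":0.464,"tz":-0.041,"ax":0.0187,"ay":0.0115,"az":-0.0875},{"tx":0.655,"ty":0.464,"tz":-0.041,"ax":0.0187,"ay":0.0115,"az":-0.0875},{"tx":0.655,"ty":0.464,"tz":-0.041,"ax":0.0187,"ay":0.0115,"az":-0.0875},{"tx":0.655,"ty":0.464,"tz":-0.041,"ax":0.0187,"ay":0.0115,"az":-0.0875}]' 0.6
python3 -c "
from h import *
p,d,C=snap('wrist');P=cloud(C,d);s=ctrl.sense();print(s['ee_pos'],yaw(),q2R(s['orientation'])[:,2])
q=blob(P,.125,.145,(.513,.351),.06);print('L',rect(q),len(q),np.median(q[:,2]))
c=rect(q);plan((*(c[0]/1000),.104,128.2))
cv2.imwrite('pics/wL.png',p[:,:,::-1])
"
```

```text
t: 19.8
ee_pos: [0.408, -0.1145, 0.2192]
orientation: [0.082, 0.756, 0.647, 0.054]
force: [0.1, -0.3, 0.1]
width: 0.0352
gripper_force: 0.0
t: 20.2
ee_pos: [0.4429, 0.0417, 0.2292]
orientation: [0.055, 0.661, 0.747, 0.036]
force: [-0.7, 0.0, -0.5]
width: 0.0352
gripper_force: 0.0
t: 20.6
ee_pos: [0.4782, 0.1971, 0.239]
orientation: [0.027, 0.554, 0.832, 0.017]
force: [-0.9, 0.1, -0.6]
width: 0.0351
gripper_force: 0.0
t: 21.4
ee_pos: [0.5132, 0.3492, 0.2531]
orientation: [-0.0, 0.438, 0.899, 0.0]
force: [-0.4, -0.2, -0.4]
width: 0.0528
gripper_force: 0.0
[0.51319967 0.34948554 0.25304528] 128.10479911961775 [-2.49048170e-04  6.36752191e-04 -9.99999766e-01]
L (array([512.7, 351.3]), array([ 9.7, 79.9]), 38.27) 1029 0.13513440645442043
(np.float64(0.5127), np.float64(0.3513), 0.104, 128.2) t [0.008 0.003 0.745] a [ 0.0001 -0.0002 -0.0005] rows 3
```

View pics/sc1.png

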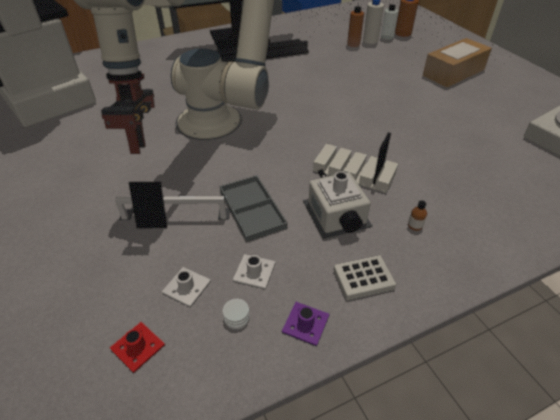

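Panel 1 leans on the bar at (149,205), and B (255,270) and C (186,285) are unmoved. Now the second panel.

```bash
python3 -m pendant '[{"tx":0.008,"ty":0.003,"tz":0.25,"ax":0,"ay":0,"az":0},{"tx":0.008,"ty":0.003,"tz":0.5,"ax":0,"ay":0,"az":0},{"tx":0.008,"ty":0.003,"tz":0.65,"ax":0,"ay":0,"az":0},{"tx":0.008,"ty":0.003,"tz":0.745,"ax":0,"ay":0,"az":0},{"tx":0.008,"ty":0.003,"tz":0.745,"ax":0,"ay":0,"az":0},{"tx":0.008,"ty":0.003,"tz":0.745,"ax":0,"ay":0,"az":0},{"tx":0.008,"ty":0.003,"tz":0.745,"ax":0,"ay":0,"az":0},{"tx":0.008,"ty":0.003,"tz":0.745,"ax":0,"ay":0,"az":0}]'
python3 -m pendant '[{"tx":0,"ty":0,"tz":0,"ax":0,"ay":0,"az":0},{"tx":0,"ty":0,"tz":0,"ax":0,"ay":0,"az":0},{"tx":0,"ty":0,"tz":0,"ax":0,"ay":0,"az":0},{"tx":0,"ty":0,"tz":0,"ax":0,"ay":0,"az":0},{"tx":0,"ty":0,"tz":0,"ax":0,"ay":0,"az":0},{"tx":0,"ty":0,"tz":0,"ax":0,"ay":0,"az":0},{"tx":0,"ty":0,"tz":0,"ax":0,"ay":0,"az":0}]' 0 40
python3 -m pendant '[{"tx":0,"ty":0,"tz":-0.15,"ax":0,"ay":0,"az":0},{"tx":0,"ty":0,"tz":-0.3,"ax":0,"ay":0,"az":0},{"tx":0,"ty":0,"tz":-0.5,"ax":0,"ay":0,"az":0},{"tx":0,"ty":0,"tz":-0.73,"ax":0,"ay":0,"az":0},{"tx":0,"ty":0,"tz":-0.73,"ax":0,"ay":0,"az":0},{"tx":0,"ty":0,"tz":-0.73,"ax":0,"ay":0,"az":0},{"tx":0,"ty":0,"tz":-0.73,"ax":0,"ay":0,"az":0}]'
python3 -c "
from h import *
g=rail(.0085,.052);print(g)
plan((*g,.245,64.8,-15,AX),(*g,.11,64.8,-15,AX))"
```

```text
t: 22.25
ee_pos: [0.5132, 0.3529, 0.1056]
orientation: [0.0, 0.437, 0.9, 0.001]
force: [-0.0, -0.5, 0.3]
width: 0.0532
gripper_force: 0.0
t: 22.95
ee_pos: [0.5123, 0.3525, 0.1031]
orientation: [-0.001, 0.437, 0.9, -0.0]
force: [0.5, -0.3, -0.4]
width: 0.0096
gripper_force: 40.0
t: 23.65
ee_pos: [0.5121, 0.3522, 0.2467]
orientation: [-0.002, 0.437, 0.9, -0.002]
force: [-0.3, -0.1, -2.4]
width: 0.0098
gripper_force: 40.0
[ 0.44473155 -0.19396812]
  via t [-0.969 -0.977  0.007] a [-0.0381 -0.0229  0.1751] rows 6
(np.float64(0.4447315531073449), np.float64(-0.1939681172500701), 0.245, 64.8) t [-1.336 -0.326  0.012] a [-0.0381 -0.0229  0.1751] rows 6
(np.float64(0.4447315531073449), np.float64(-0.1939681172500701), 0.11, 64.8) t [ 0.    -0.175  0.652] a [-0.  0.  0.] rows 3
```

```bash
python3 -c "
from h import *
g=rail(.0085,.052)
plan((.47,.175,.248,107),(.45,0,.248,86),(*g,.235,64.8,-15,AX),(*g,.11,64.8,-15,AX))"
```

```text
(0.47, 0.175, 0.248, 107) t [-0.566 -0.713 -0.004] a [-0.0015 -0.0002  0.1177] rows 4
(0.45, 0, 0.248, 86) t [-0.808 -0.351 -0.   ] a [-0.     -0.      0.1167] rows 4
(np.float64(0.4447315531073449), np.float64(-0.1939681172500701), 0.235, 64.8) t [-0.969  0.041  0.065] a [-0.0824 -0.0154  0.1171] rows 4
(np.float64(0.4447315531073449), np.float64(-0.1939681172500701), 0.11, 64.8) t [-0.    -0.162  0.604] a [ 0. -0. -0.] rows 3
```

```bash
python3 -m pendant '[{"tx":-0.566,"ty":-0.713,"tz":0,"ax":-0.0015,"ay":0,"az":0.1177},{"tx":-0.566,"ty":-0.713,"tz":0,"ax":-0.0015,"ay":0,"az":0.1177},{"tx":-0.566,"ty":-0.713,"tz":0,"ax":-0.0015,"ay":0,"az":0.1177},{"tx":-0.566,"ty":-0.713,"tz":0,"ax":-0.0015,"ay":0,"az":0.1177}]'
python3 -m pendant '[{"tx":-0.808,"ty":-0.351,"tz":0,"ax":0,"ay":0,"az":0.1167},{"tx":-0.808,"ty":-0.351,"tz":0,"ax":0,"ay":0,"az":0.1167},{"tx":-0.808,"ty":-0.351,"tz":0,"ax":0,"ay":0,"az":0.1167},{"tx":-0.808,"ty":-0.351,"tz":0,"ax":0,"ay":0,"az":0.1167}]'
python3 -m pendant '[{"tx":-0.969,"ty":0.041,"tz":0.065,"ax":-0.0824,"ay":-0.0154,"az":0.1171},{"tx":-0.969,"ty":0.041,"tz":0.065,"ax":-0.0824,"ay":-0.0154,"az":0.1171},{"tx":-0.969,"ty":0.041,"tz":0.065,"ax":-0.0824,"ay":-0.0154,"az":0.1171},{"tx":-0.969,"ty":0.041,"tz":0.065,"ax":-0.0824,"ay":-0.0154,"az":0.1171},{"tx":-0.969,"ty":0.041,"tz":0.065,"ax":-0.0824,"ay":-0.0154,"az":0.1171},{"tx":-0.969,"ty":0.041,"tz":0.065,"ax":-0.0824,"ay":-0.0154,"az":0.1171},{"tx":-0.969,"ty":0.041,"tz":0.065,"ax":-0.0824,"ay":-0.0154,"az":0.1171},{"tx":-0.969,"ty":0.041,"tz":0.065,"ax":-0.0824,"ay":-0.0154,"az":0.1171}]'
python3 -c "
from h import *
g=rail(.0085,.052)
plan((*g,.11,64.8,-15,AX))"
```

```text
t: 24.05
ee_pos: [0.469, 0.1727, 0.2465]
orientation: [-0.001, 0.596, 0.803, -0.0]
force: [1.1, 0.1, -1.2]
width: 0.0101
gripper_force: 40.0
t: 24.45
ee_pos: [0.4492, -0.0027, 0.2462]
orientation: [-0.001, 0.733, 0.68, 0.0]
force: [0.3, 0.2, -1.1]
width: 0.0098
gripper_force: 40.0
t: 25.25
ee_pos: [0.4457, -0.1923, 0.2348]
orientation: [0.109, 0.837, 0.532, 0.072]
force: [0.0, 0.6, -1.7]
width: 0.0097
gripper_force: 40.0
(np.float64(0.4447315531073449), np.float64(-0.1939681172500701), 0.11, 64.8) t [-0.012 -0.163  0.602] a [ 0.0002 -0.0013  0.0005] rows 3
```

```bash
python3 -m pendant '[{"tx":-0.01,"ty":-0.054,"tz":0.2,"ax":0,"ay":-0.001,"az":0},{"tx":-0.01,"ty":-0.108,"tz":0.4,"ax":0,"ay":-0.001,"az":0},{"tx":-0.01,"ty":-0.162,"tz":0.602,"ax":0,"ay":-0.001,"az":0},{"tx":-0.01,"ty":-0.162,"tz":0.602,"ax":0,"ay":-0.001,"az":0},{"tx":-0.01,"ty":-0.162,"tz":0.602,"ax":0,"ay":-0.001,"az":0},{"tx":-0.01,"ty":-0.162,"tz":0.602,"ax":0,"ay":-0.001,"az":0},{"tx":-0.01,"ty":-0.162,"tz":0.602,"ax":0,"ay":-0.001,"az":0},{"tx":-0.01,"ty":-0.162,"tz":0.602,"ax":0,"ay":-0.001,"az":0},{"tx":-0.01,"ty":-0.162,"tz":0.602,"ax":0,"ay":-0.001,"az":0},{"tx":-0.01,"ty":-0.162,"tz":0.602,"ax":0,"ay":-0.001,"az":0}]'
python3 -c "
from h import *
s=ctrl.sense();print(s['ee_pos'],s['force'])
g=rail(.0085,.052)
plan((*g,.0958,64.8,-15,AX))"
```

```text
t: 26.25
ee_pos: [0.4449, -0.1952, 0.1112]
orientation: [0.111, 0.837, 0.531, 0.071]
force: [0.7, 0.5, -1.4]
width: 0.0099
gripper_force: 40.0
[ 0.44488749 -0.19524903  0.11117907] [ 0.65140918  0.46378835 -1.44052608]
(np.float64(0.4447315531073449), np.float64(-0.1939681172500701), 0.0958, 64.8) t [ 0.005 -0.023  0.073] a [ 0.0007 -0.     -0.0003] rows 1
```

```bash
python3 -m pendant '[{"tx":0.002,"ty":-0.01,"tz":0.035,"ax":0,"ay":0,"az":0},{"tx":0.002,"ty":-0.02,"tz":0.065,"ax":0,"ay":0,"az":0},{"tx":0.002,"ty":-0.021,"tz":0.071,"ax":0,"ay":0,"az":0},{"tx":0.002,"ty":-0.021,"tz":0.071,"ax":0,"ay":0,"az":0},{"tx":0.002,"ty":-0.021,"tz":0.071,"ax":0,"ay":0,"az":0},{"tx":0.002,"ty":-0.021,"tz":0.071,"ax":0,"ay":0,"az":0},{"tx":0.002,"ty":-0.021,"tz":0.071,"ax":0,"ay":0,"az":0}]'
python3 -m pendant '[{"tx":0,"ty":0,"tz":0,"ax":0,"ay":0,"az":0},{"tx":0,"ty":0,"tz":0,"ax":0,"ay":0,"az":0},{"tx":0,"ty":0,"tz":0,"ax":0,"ay":0,"az":0},{"tx":0,"ty":0,"tz":0,"ax":0,"ay":0,"az":0},{"tx":0,"ty":0,"tz":0,"ax":0,"ay":0,"az":0}]' 0.4
python3 -m pendant '[{"tx":0,"ty":0,"tz":-0.1,"ax":0,"ay":0,"az":0},{"tx":0,"ty":0,"tz":-0.3,"ax":0,"ay":0,"az":0},{"tx":0,"ty":0,"tz":-0.5,"ax":0,"ay":0,"az":0},{"tx":0,"ty":0,"tz":-0.6,"ax":0,"ay":0,"az":0},{"tx":0,"ty":0,"tz":-0.6,"ax":0,"ay":0,"az":0},{"tx":0,"ty":0,"tz":-0.6,"ax":0,"ay":0,"az":0}]'
python3 -c "
from h import *
p,d,C=snap('scene');P=cloud(C,d)
cv2.imwrite('pics/sc2.png',p[:,:,::-1])
for y in(-.052,.052):
  q=blob(P,.085,.2,rail(.0,y),.06);print(rect(q),q[:,2].max())
  m=(P[...,2]>.01)&(P[...,2]<.125)&(np.hypot(P[...,0]-rail(.015,y)[0],P[...,1]-rail(.015,y)[1])<.03);q=P[m]
  a=np.linalg.svd(q-q.mean(0))[2][2];print('normal',a, np.degrees(np.arcsin(a[2])))
p,d,C=snap('top');P=cloud(C,d)
cv2.imwrite('pics/top2.png',p[:,:,::-1])
for n,c in(('B',(.6754,-.1125)),('C',(.648,-.272))): print(n,circ(blob(P,.035,.06,c,.1)))
s=ctrl.sense();print(s['ee_pos'],yaw())
x,y=.590-.115*.9914,.1645+.115*.1305;print(x,y)
plan((.45,.0,.2,120),(x,y,.13,172.4),start=(*s['ee_pos'],64.8,-15,AX))"
```

```text
t: 26.95
ee_pos: [0.4446, -0.1945, 0.0957]
orientation: [0.111, 0.837, 0.531, 0.07]
force: [0.5, -0.1, -1.6]
width: 0.0098
gripper_force: 40.0
t: 27.45
ee_pos: [0.4446, -0.1946, 0.0959]
orientation: [0.111, 0.837, 0.531, 0.07]
force: [-0.1, -0.4, -0.2]
width: 0.0353
gripper_force: 0.0
t: 28.05
ee_pos: [0.4164, -0.1813, 0.211]
orientation: [0.111, 0.837, 0.531, 0.07]
force: [0.9, -0.7, -0.7]
width: 0.0347
gripper_force: 0.0
(array([ 394.8, -284.3]), array([82.6, 27.2]), 63.87) 0.13019853071982945
normal [ 0.8579965  -0.40457628  0.31648072] 18.450226845059177
(array([ 438.7, -190.6]), array([80.9, 24.1]), 66.03) 0.1293396953025978
normal [ 0.86540047 -0.40364745  0.29690194] 17.271621387008114
B (array([ 675.4, -113.1]), 17.5)
C (array([ 647.9, -272.2]), 17.8)
[ 0.41594915 -0.18106731  0.20933391] 64.75965158580509
0.475989 0.17950750000000001
(0.45, 0.0, 0.2, 120) t [ 0.892 -0.236 -0.015] a [ 0.0768  0.0401 -0.3049] rows 7
(0.475989, 0.17950750000000001, 0.13, 172.4) t [0.712 0.561 0.35 ] a [-0.      0.     -0.2911] rows 7
```

Both panels lean on the bar at about 17°. Next is the rod.

```bash
python3 -m pendant '[{"tx":0.892,"ty":-0.236,"tz":-0.015,"ax":0.0768,"ay":0.0401,"az":-0.305},{"tx":0.892,"ty":-0.236,"tz":-0.015,"ax":0.0768,"ay":0.0401,"az":-0.305},{"tx":0.892,"ty":-0.236,"tz":-0.015,"ax":0.0768,"ay":0.0401,"az":-0.305},{"tx":0.892,"ty":-0.236,"tz":-0.015,"ax":0.0768,"ay":0.0401,"az":-0.305},{"tx":0.892,"ty":-0.236,"tz":-0.015,"ax":0.0768,"ay":0.0401,"az":-0.305},{"tx":0.892,"ty":-0.236,"tz":-0.015,"ax":0.0768,"ay":0.0401,"az":-0.305},{"tx":0.892,"ty":-0.236,"tz":-0.015,"ax":0.0768,"ay":0.0401,"az":-0.305}]' 0.5
python3 -m pendant '[{"tx":0.712,"ty":0.561,"tz":0.35,"ax":0,"ay":0,"az":-0.291},{"tx":0.712,"ty":0.561,"tz":0.35,"ax":0,"ay":0,"az":-0.291},{"tx":0.712,"ty":0.561,"tz":0.35,"ax":0,"ay":0,"az":-0.291},{"tx":0.712,"ty":0.561,"tz":0.35,"ax":0,"ay":0,"az":-0.291},{"tx":0.712,"ty":0.561,"tz":0.35,"ax":0,"ay":0,"az":-0.291},{"tx":0.712,"ty":0.561,"tz":0.35,"ax":0,"ay":0,"az":-0.291},{"tx":0.712,"ty":0.561,"tz":0.35,"ax":0,"ay":0,"az":-0.291},{"tx":0.712,"ty":0.561,"tz":0.35,"ax":0,"ay":0,"az":-0.291},{"tx":0.712,"ty":0.561,"tz":0.35,"ax":0,"ay":0,"az":-0.291},{"tx":0.712,"ty":0.561,"tz":0.35,"ax":0,"ay":0,"az":-0.291},{"tx":0.712,"ty":0.561,"tz":0.35,"ax":0,"ay":0,"az":-0.291}]'
python3 -c "
from h import *
p,d,C=snap('wrist');P=cloud(C,d);s=ctrl.sense();print(s['ee_pos'],yaw())
q=blob(P,.045,.07,(.476,.1795),.025);print('knob',rect(q),len(q),q[:,2].max())
c=(.476,.1795)
plan((*c,.031,172.5))
cv2.imwrite('pics/wK.png',p[:,:,::-1])
"
```

```text
t: 28.85
ee_pos: [0.4501, 0.0004, 0.1998]
orientation: [-0.002, 0.497, 0.868, -0.001]
force: [0.8, -0.1, 1.2]
width: 0.0442
gripper_force: 0.0
t: 29.95
ee_pos: [0.4766, 0.179, 0.1323]
orientation: [0.001, 0.067, 0.998, -0.0]
force: [0.9, 1.1, 0.9]
width: 0.044
gripper_force: 0.0
[0.4766586  0.17903817 0.13236621] 172.29344440460906
knob (array([481.9, 178.5]), array([17. , 37.7]), 82.63) 900 0.05950928556498808
(0.476, 0.1795, 0.031, 172.5) t [0.004 0.002 0.507] a [-0.0001  0.0006 -0.0011] rows 3
```

```bash
python3 -m pendant '[{"tx":0.004,"ty":0.002,"tz":0.2,"ax":0,"ay":0,"az":-0.001},{"tx":0.004,"ty":0.002,"tz":0.35,"ax":0,"ay":0,"az":-0.001},{"tx":0.004,"ty":0.002,"tz":0.505,"ax":0,"ay":0,"az":-0.001},{"tx":0.004,"ty":0.002,"tz":0.505,"ax":0,"ay":0,"az":-0.001},{"tx":0.004,"ty":0.002,"tz":0.505,"ax":0,"ay":0,"az":-0.001},{"tx":0.004,"ty":0.002,"tz":0.505,"ax":0,"ay":0,"az":-0.001},{"tx":0.004,"ty":0.002,"tz":0.505,"ax":0,"ay":0,"az":-0.001},{"tx":0.004,"ty":0.002,"tz":0.505,"ax":0,"ay":0,"az":-0.001},{"tx":0.004,"ty":0.002,"tz":0.505,"ax":0,"ay":0,"az":-0.001},{"tx":0.004,"ty":0.002,"tz":0.505,"ax":0,"ay":0,"az":-0.001}]'
python3 -m pendant '[{"tx":0,"ty":0,"tz":0,"ax":0,"ay":0,"az":0},{"tx":0,"ty":0,"tz":0,"ax":0,"ay":0,"az":0},{"tx":0,"ty":0,"tz":0,"ax":0,"ay":0,"az":0},{"tx":0,"ty":0,"tz":0,"ax":0,"ay":0,"az":0},{"tx":0,"ty":0,"tz":0,"ax":0,"ay":0,"az":0},{"tx":0,"ty":0,"tz":0,"ax":0,"ay":0,"az":0},{"tx":0,"ty":0,"tz":0,"ax":0,"ay":0,"az":0}]' 0 40
python3 -m pendant '[{"tx":0.015,"ty":0,"tz":0,"ax":0,"ay":0,"az":0},{"tx":0.03,"ty":0,"tz":0,"ax":0,"ay":0,"az":0},{"tx":0.045,"ty":0,"tz":0,"ax":0,"ay":0,"az":0},{"tx":0.06,"ty":0,"tz":0,"ax":0,"ay":0,"az":0},{"tx":0.075,"ty":0,"tz":0,"ax":0,"ay":0,"az":0},{"tx":0.075,"ty":0,"tz":0,"ax":0,"ay":0,"az":0},{"tx":0.075,"ty":0,"tz":0,"ax":0,"ay":0,"az":0},{"tx":0.075,"ty":0,"tz":0,"ax":0,"ay":0,"az":0},{"tx":0.075,"ty":0,"tz":0,"ax":0,"ay":0,"az":0},{"tx":0.075,"ty":0,"tz":0,"ax":0,"ay":0,"az":0},{"tx":0.075,"ty":0,"tz":0,"ax":0,"ay":0,"az":0}]'

```

```text
t: 31.0
ee_pos: [0.4762, 0.1797, 0.0317]
orientation: [0.001, 0.065, 0.998, -0.0]
force: [0.4, 0.2, 0.4]
width: 0.0438
gripper_force: 0.0
t: 31.7
ee_pos: [0.4759, 0.1796, 0.0312]
orientation: [0.001, 0.065, 0.998, -0.0]
force: [0.0, -0.6, 0.1]
width: 0.0172
gripper_force: 40.0
t: 32.8
ee_pos: [0.461, 0.1816, 0.0312]
orientation: [0.001, 0.065, 0.998, -0.0]
force: [-0.4, -1.9, -0.1]
width: 0.0172
gripper_force: 40.0
```

```bash
python3 -m pendant '[{"tx":0,"ty":0,"tz":0,"ax":0,"ay":0,"az":0},{"tx":0,"ty":0,"tz":0,"ax":0,"ay":0,"az":0},{"tx":0,"ty":0,"tz":0,"ax":0,"ay":0,"az":0},{"tx":0,"ty":0,"tz":0,"ax":0,"ay":0,"az":0},{"tx":0,"ty":0,"tz":0,"ax":0,"ay":0,"az":0}]' 0.6
python3 -m pendant '[{"tx":0,"ty":0,"tz":-0.25,"ax":0,"ay":0,"az":0},{"tx":0,"ty":0,"tz":-0.5,"ax":0,"ay":0,"az":0},{"tx":0,"ty":0,"tz":-0.75,"ax":0,"ay":0,"az":0},{"tx":0,"ty":0,"tz":-0.85,"ax":0,"ay":0,"az":0},{"tx":0,"ty":0,"tz":-0.85,"ax":0,"ay":0,"az":0},{"tx":0,"ty":0,"tz":-0.85,"ax":0,"ay":0,"az":0},{"tx":0,"ty":0,"tz":-0.85,"ax":0,"ay":0,"az":0}]'
python3 -c "
from h import *
p,d,C=snap('wrist');P=cloud(C,d);s=ctrl.sense();print(s['ee_pos'],yaw())
u,v=proj(C,(.49,.178,.05)).astype(int);print(u,v)
c=p[:,:,::-1][v-50:v+50,u-50:u+50];cv2.imwrite('pics/wK2.png',cv2.resize(c,None,fx=5,fy=5,interpolation=cv2.INTER_CUBIC))
q=blob(P,.05,.07,(.461,.1815),.03);print('knob',rect(q))
plan((.56,0,.2,140),(.675,-.113,.13,140),start=(.461,.1815,.2015,172.5))
"
```

```text
t: 33.3
ee_pos: [0.4611, 0.1817, 0.0313]
orientation: [0.001, 0.065, 0.998, -0.0]
force: [-0.2, 0.4, -0.7]
width: 0.0517
gripper_force: 0.0
t: 34.0
ee_pos: [0.4601, 0.1815, 0.1987]
orientation: [-0.001, 0.065, 0.998, -0.001]
force: [-0.7, 0.1, -0.5]
width: 0.0528
gripper_force: 0.0
[0.46004764 0.1814782  0.19863763] 172.5417972693174
286 225
knob (array([469.5, 180.3]), array([17.4, 42.4]), 82.12)
(0.56, 0, 0.2, 140) t [-0.609 -0.835  0.007] a [ 0.     -0.      0.1806] rows 5
(0.675, -0.113, 0.13, 140) t [-0.804 -0.063  0.35 ] a [-0. -0. -0.] rows 4
```

View pics/wK2.png

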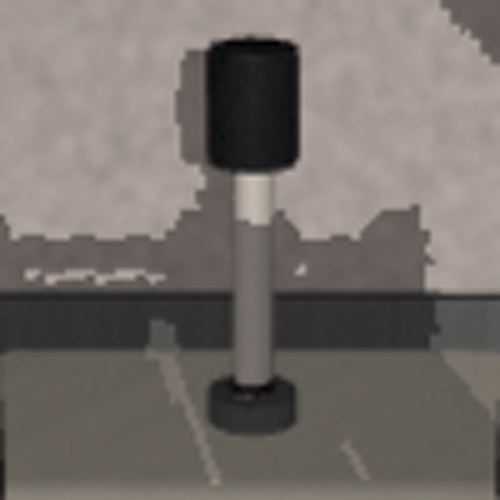

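The ring is just clear of the bushing at (250,385), and the knob has travelled about 15 mm, so the rod is at its middle click. Next is B.

```bash
python3 -m pendant '[{"tx":-0.609,"ty":-0.835,"tz":0.007,"ax":0,"ay":0,"az":0.18},{"tx":-0.609,"ty":-0.835,"tz":0.007,"ax":0,"ay":0,"az":0.18},{"tx":-0.609,"ty":-0.835,"tz":0.007,"ax":0,"ay":0,"az":0.18},{"tx":-0.609,"ty":-0.835,"tz":0.007,"ax":0,"ay":0,"az":0.18},{"tx":-0.609,"ty":-0.835,"tz":0.007,"ax":0,"ay":0,"az":0.18}]' 1
python3 -m pendant '[{"tx":-0.804,"ty":-0.063,"tz":0.35,"ax":0,"ay":0,"az":0},{"tx":-0.804,"ty":-0.063,"tz":0.35,"ax":0,"ay":0,"az":0},{"tx":-0.804,"ty":-0.063,"tz":0.35,"ax":0,"ay":0,"az":0},{"tx":-0.804,"ty":-0.063,"tz":0.35,"ax":0,"ay":0,"az":0},{"tx":-0.804,"ty":-0.063,"tz":0.35,"ax":0,"ay":0,"az":0},{"tx":-0.804,"ty":-0.063,"tz":0.35,"ax":0,"ay":0,"az":0},{"tx":-0.804,"ty":-0.063,"tz":0.35,"ax":0,"ay":0,"az":0},{"tx":-0.804,"ty":-0.063,"tz":0.35,"ax":0,"ay":0,"az":0},{"tx":-0.804,"ty":-0.063,"tz":0.35,"ax":0,"ay":0,"az":0}]'
python3 -c "
from h import *
p,d,C=snap('wrist','wB');P=cloud(C,d);s=ctrl.sense();print(s['ee_pos'],yaw())
adapter(P,(.6754,-.113))
q=blob(P,.015,.03,(.473,-.045),.15);print('tray',rect(q))
"
```

```text
t: 34.55
ee_pos: [0.5605, -0.0042, 0.1969]
orientation: [-0.001, 0.345, 0.939, -0.001]
force: [-0.9, 0.2, -0.2]
width: 0.0873
gripper_force: 0.0
t: 35.45
ee_pos: [0.6754, -0.1115, 0.1318]
orientation: [0.002, 0.34, 0.94, 0.0]
force: [-0.5, -0.5, -0.6]
width: 0.0881
gripper_force: 0.0
[ 0.67539495 -0.11165006  0.13156897] 140.20366126481878
flange (array([ 675.9, -113. ]), array([79.6, 80.8]), 48.2) tube (array([ 675.5, -112.9]), 17.7)
tray (array([561.4, -59. ]), array([141.7,  68.3]), 50.78)
```

```bash
python3 -c "
from h import *
plan((.6756,-.113,.014,138.2))
plan((.6756,-.113,.15,138.2),(.55,-.10,.15,158),(.41,-.05,.15,177.5),start=(.6756,-.113,.014,138.2))
"
```

```text
(0.6756, -0.113, 0.014, 138.2) t [-0.003 -0.005  0.588] a [0.0004 0.0009 0.0111] rows 3
(0.6756, -0.113, 0.15, 138.2) t [ 0.    0.   -0.68] a [0. 0. 0.] rows 3
(0.55, -0.1, 0.15, 158) t [ 0.511 -0.37  -0.   ] a [ 0.    0.   -0.11] rows 3
(0.41, -0.05, 0.15, 177.5) t [ 0.743 -0.03  -0.   ] a [ 0.      0.     -0.1083] rows 3
```

```bash
python3 -m pendant '[{"tx":-0.003,"ty":-0.005,"tz":0.2,"ax":0,"ay":0,"az":0.011},{"tx":-0.003,"ty":-0.005,"tz":0.4,"ax":0,"ay":0,"az":0.011},{"tx":-0.003,"ty":-0.005,"tz":0.585,"ax":0,"ay":0,"az":0.011},{"tx":-0.003,"ty":-0.005,"tz":0.585,"ax":0,"ay":0,"az":0.011},{"tx":-0.003,"ty":-0.005,"tz":0.585,"ax":0,"ay":0,"az":0.011},{"tx":-0.003,"ty":-0.005,"tz":0.585,"ax":0,"ay":0,"az":0.011},{"tx":-0.003,"ty":-0.005,"tz":0.585,"ax":0,"ay":0,"az":0.011}]'
python3 -m pendant '[{"tx":0,"ty":0,"tz":0,"ax":0,"ay":0,"az":0},{"tx":0,"ty":0,"tz":0,"ax":0,"ay":0,"az":0},{"tx":0,"ty":0,"tz":0,"ax":0,"ay":0,"az":0},{"tx":0,"ty":0,"tz":0,"ax":0,"ay":0,"az":0},{"tx":0,"ty":0,"tz":0,"ax":0,"ay":0,"az":0},{"tx":0,"ty":0,"tz":0,"ax":0,"ay":0,"az":0},{"tx":0,"ty":0,"tz":0,"ax":0,"ay":0,"az":0},{"tx":0,"ty":0,"tz":0,"ax":0,"ay":0,"az":0}]' 0.3 30
python3 -m pendant '[{"tx":0,"ty":0,"tz":-0.25,"ax":0,"ay":0,"az":0},{"tx":0,"ty":0,"tz":-0.5,"ax":0,"ay":0,"az":0},{"tx":0,"ty":0,"tz":-0.75,"ax":0,"ay":0,"az":0},{"tx":0,"ty":0,"tz":-0.75,"ax":0,"ay":0,"az":0},{"tx":0,"ty":0,"tz":-0.75,"ax":0,"ay":0,"az":0}]'
python3 -c "
from h import *
plan((.56,-.055,.165,177.5))"
```

```text
t: 36.2
ee_pos: [0.6772, -0.114, 0.017]
orientation: [0.003, 0.357, 0.934, 0.0]
force: [-0.8, -0.4, 0.7]
width: 0.0876
gripper_force: 0.0
t: 37.0
ee_pos: [0.6754, -0.1136, 0.0132]
orientation: [0.001, 0.357, 0.934, 0.0]
force: [0.3, 0.2, 0.8]
width: 0.0355
gripper_force: 30.0
t: 37.5
ee_pos: [0.6758, -0.1137, 0.165]
orientation: [0.002, 0.357, 0.934, 0.0]
force: [0.3, 0.3, -3.2]
width: 0.0355
gripper_force: 30.0
(0.56, -0.055, 0.165, 177.5) t [ 0.627 -0.168 -0.003] a [ 2.000e-04  1.500e-03 -2.185e-01] rows 5
```

```bash
python3 -m pendant '[{"tx":0.627,"ty":-0.168,"tz":0,"ax":0,"ay":0.001,"az":-0.2185},{"tx":0.627,"ty":-0.168,"tz":0,"ax":0,"ay":0.001,"az":-0.2185},{"tx":0.627,"ty":-0.168,"tz":0,"ax":0,"ay":0.001,"az":-0.2185},{"tx":0.627,"ty":-0.168,"tz":0,"ax":0,"ay":0.001,"az":-0.2185},{"tx":0.627,"ty":-0.168,"tz":0,"ax":0,"ay":0.001,"az":-0.2185},{"tx":0.627,"ty":-0.168,"tz":0,"ax":0,"ay":0.001,"az":-0.2185},{"tx":0.627,"ty":-0.168,"tz":0,"ax":0,"ay":0.001,"az":-0.2185},{"tx":0.627,"ty":-0.168,"tz":0,"ax":0,"ay":0.001,"az":-0.2185},{"tx":0.627,"ty":-0.168,"tz":0,"ax":0,"ay":0.001,"az":-0.2185},{"tx":0.627,"ty":-0.168,"tz":0,"ax":0,"ay":0.001,"az":-0.2185}]'
python3 -c "
from h import *
p,d,C=snap('wrist','wTr');P=cloud(C,d);s=ctrl.sense();print(s['ee_pos'],yaw())
m=(P[...,2]>.017)&(P[...,2]<.027)&(abs(P[...,0]-.47)<.13)&(abs(P[...,1]+.045)<.085)
print('tray wall',rect(P[m]))
p,d,C=snap('top');P=cloud(C,d);m=(P[...,2]>.017)&(P[...,2]<.027)&(abs(P[...,0]-.47)<.13)&(abs(P[...,1]+.045)<.07);print('top',rect(P[m]),m.sum())
"
```

```text
t: 38.5
ee_pos: [0.5594, -0.055, 0.1628]
orientation: [-0.001, 0.022, 1.0, 0.0]
force: [-1.5, 0.2, -2.7]
width: 0.0353
gripper_force: 30.0
[ 0.55942012 -0.05501138  0.16298463] 177.45938536658954
tray wall (array([485.9, -46.8]), array([141.6, 185.6]), 88.73)
top (array([471.6, -37.4]), array([115.6, 125.5]), 84.48) 133
```

View pics/wTr.png

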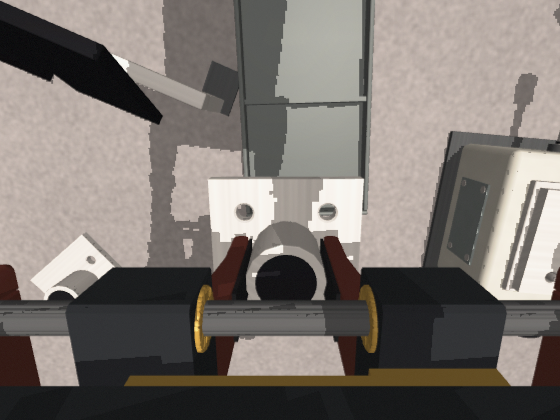

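Tray walls: the divider runs (244,103)–(366,98), and the right wall's near corner is at (367,213). Converting to positions.

```bash
python3 -c "
from h import *
C=cam('wrist')
for n,u,v in(('divL',244,103),('divR',366,98),('cornR',367,213),('Rtop',372,2),('Ltop',236,2),('Lnear',248,176)): print(n,atz(C,u,v,.022)[:2])
import cv2
d0=np.load('pics/top0.npy');Ct=cam('top')
print('top corners',[np.round(atz(Ct,u,v,.022)[:2],4) for u,v in((266,231.5),(311,232.5),(262.5,313),(307,315.5))])
"
```

```text
divL [ 0.47354448 -0.08761927]
divR [0.47413086 0.01908423]
cornR [0.57854013 0.02178259]
Rtop [0.39970873 0.02272636]
Ltop [ 0.3947726  -0.08813633]
Lnear [ 0.53803383 -0.08884279]
top corners [array([0.5771, 0.0177]), array([ 0.5765, -0.0976]), array([0.3722, 0.0218]), array([ 0.368 , -0.0892])]
```

```bash
python3 -c "
from h import *
p,d,C=snap('wrist');P=cloud(C,d)
z=P[...,2];x=P[...,0];y=P[...,1]
def fit(m,n):
  q=(P[m][:,:2]*1000).astype(np.float32);v=cv2.fitLine(q,cv2.DIST_HUBER,0,.01,.01).ravel();print(n,m.sum(),np.degrees(np.arctan2(v[1],v[0])),v[2:],np.ptp(q,0))
w=(z>.0195)&(z<.026)
fit(w&(abs(y-.021)<.012)&(x<.565)&(x>.37),'R')
fit(w&(abs(y+.09)<.012)&(x<.545)&(x>.37),'L')
fit(w&(abs(y+.035)<.04)&(abs(x-.473)<.015),'D')
"
```

```text
R 892 -1.0345781 [475.5397    21.532204] [166.89355   12.616311]
L 779 -1.0224862 [461.03992 -89.65676] [145.52386   14.970612]
D 42 88.75414 [473.35062  -29.097725] [ 4.604492 79.28022 ]
```

```bash
python3 -c "
from h import *
plan((.4215,-.0332,.08,178.9),(.4215,-.0332,.0185,178.9))"
```

```text
(0.4215, -0.0332, 0.08, 178.9) t [0.693 0.078 0.417] a [ 0.0002 -0.0004 -0.0079] rows 4
(0.4215, -0.0332, 0.0185, 178.9) t [ 0.    -0.     0.308] a [-0.  0.  0.] rows 2
```

```bash
python3 -m pendant '[{"tx":0.25,"ty":0.03,"tz":0.05,"ax":0,"ay":0,"az":-0.008},{"tx":0.5,"ty":0.078,"tz":0.1,"ax":0,"ay":0,"az":-0.008},{"tx":0.693,"ty":0.078,"tz":0.2,"ax":0,"ay":0,"az":-0.008},{"tx":0.693,"ty":0.078,"tz":0.417,"ax":0,"ay":0,"az":-0.008},{"tx":0.693,"ty":0.078,"tz":0.417,"ax":0,"ay":0,"az":-0.008},{"tx":0.693,"ty":0.078,"tz":0.417,"ax":0,"ay":0,"az":-0.008},{"tx":0.693,"ty":0.078,"tz":0.417,"ax":0,"ay":0,"az":-0.008},{"tx":0.693,"ty":0.078,"tz":0.417,"ax":0,"ay":0,"az":-0.008},{"tx":0.693,"ty":0.078,"tz":0.417,"ax":0,"ay":0,"az":-0.008}]'
python3 -m pendant '[{"tx":0,"ty":0,"tz":0.1,"ax":0,"ay":0,"az":0},{"tx":0,"ty":0,"tz":0.2,"ax":0,"ay":0,"az":0},{"tx":0,"ty":0,"tz":0.25,"ax":0,"ay":0,"az":0},{"tx":0,"ty":0,"tz":0.3,"ax":0,"ay":0,"az":0},{"tx":0,"ty":0,"tz":0.308,"ax":0,"ay":0,"az":0},{"tx":0,"ty":0,"tz":0.308,"ax":0,"ay":0,"az":0},{"tx":0,"ty":0,"tz":0.308,"ax":0,"ay":0,"az":0},{"tx":0,"ty":0,"tz":0.308,"ax":0,"ay":0,"az":0},{"tx":0,"ty":0,"tz":0.308,"ax":0,"ay":0,"az":0}]'
```

```text
t: 39.55
ee_pos: [0.4226, -0.0334, 0.0813]
orientation: [0.0, 0.009, 1.0, 0.0]
force: [-0.7, -0.3, -2.2]
width: 0.0358
gripper_force: 30.0
t: 40.45
ee_pos: [0.4217, -0.0333, 0.0189]
orientation: [-0.0, 0.009, 1.0, 0.0]
force: [0.6, 0.5, -2.7]
width: 0.0354
gripper_force: 30.0
```

```bash
python3 -m pendant '[{"tx":0,"ty":0,"tz":0.006,"ax":0,"ay":0,"az":0},{"tx":0,"ty":0,"tz":0.006,"ax":0,"ay":0,"az":0},{"tx":0,"ty":0,"tz":0.006,"ax":0,"ay":0,"az":0},{"tx":0,"ty":0,"tz":0.006,"ax":0,"ay":0,"az":0}]'
python3 -m pendant '[{"tx":0,"ty":0,"tz":0,"ax":0,"ay":0,"az":0},{"tx":0,"ty":0,"tz":0,"ax":0,"ay":0,"az":0},{"tx":0,"ty":0,"tz":0,"ax":0,"ay":0,"az":0},{"tx":0,"ty":0,"tz":0,"ax":0,"ay":0,"az":0}]' 0.6
python3 -m pendant '[{"tx":0,"ty":0,"tz":-0.25,"ax":0,"ay":0,"az":0},{"tx":0,"ty":0,"tz":-0.5,"ax":0,"ay":0,"az":0},{"tx":0,"ty":0,"tz":-0.75,"ax":0,"ay":0,"az":0},{"tx":0,"ty":0,"tz":-0.9,"ax":0,"ay":0,"az":0},{"tx":0,"ty":0,"tz":-0.9,"ax":0,"ay":0,"az":0},{"tx":0,"ty":0,"tz":-0.9,"ax":0,"ay":0,"az":0}]'
python3 -c "
from h import *
p,d,C=snap('wrist');P=cloud(C,d);print('B');adapter(P,(.4215,-.0332),.004)
p,d,C=snap('top');P=cloud(C,d)
m=(P[...,2]>.037)&(P[...,2]<.055);c=circ(blob(P,.035,.06,(.648,-.272),.09));print('C',c)
plan((.56,-.14,.19,150),(*(c[0]/1000),.13,130))
"
```

```text
t: 40.85
ee_pos: [0.4214, -0.0332, 0.0172]
orientation: [-0.001, 0.009, 1.0, 0.0]
force: [0.1, -0.7, -2.6]
width: 0.036
gripper_force: 30.0
t: 41.25
ee_pos: [0.4215, -0.0332, 0.0173]
orientation: [-0.001, 0.009, 1.0, 0.0]
force: [-0.4, -0.7, -0.6]
width: 0.0528
gripper_force: 0.0
t: 41.85
ee_pos: [0.4219, -0.0334, 0.1973]
orientation: [-0.0, 0.009, 1.0, 0.0]
force: [-0.3, 0.5, -1.4]
width: 0.0525
gripper_force: 0.0
B
flange (array([421.2, -33.4]), array([80. , 79.8]), 89.02) tube (array([421.1, -33.4]), 17.6)
C (array([ 647.8, -272.2]), 17.6)
(0.56, -0.14, 0.19, 150) t [-0.705 -0.521  0.023] a [-0.     -0.0014  0.1607] rows 4
(np.float64(0.6477999999999999), np.float64(-0.2722), 0.13, 130) t [-0.711 -0.353  0.3  ] a [ 0.     -0.      0.1111] rows 4
```

```bash
python3 -m pendant '[{"tx":-0.705,"ty":-0.521,"tz":0.02,"ax":0,"ay":0,"az":0.16},{"tx":-0.705,"ty":-0.521,"tz":0.02,"ax":0,"ay":0,"az":0.16},{"tx":-0.705,"ty":-0.521,"tz":0.02,"ax":0,"ay":0,"az":0.16},{"tx":-0.705,"ty":-0.521,"tz":0.02,"ax":0,"ay":0,"az":0.16}]' 1
python3 -m pendant '[{"tx":-0.711,"ty":-0.353,"tz":0.3,"ax":0,"ay":0,"az":0.11},{"tx":-0.711,"ty":-0.353,"tz":0.3,"ax":0,"ay":0,"az":0.11},{"tx":-0.711,"ty":-0.353,"tz":0.3,"ax":0,"ay":0,"az":0.11},{"tx":-0.711,"ty":-0.353,"tz":0.3,"ax":0,"ay":0,"az":0.11},{"tx":-0.711,"ty":-0.353,"tz":0.3,"ax":0,"ay":0,"az":0.11},{"tx":-0.711,"ty":-0.353,"tz":0.3,"ax":0,"ay":0,"az":0.11},{"tx":-0.711,"ty":-0.353,"tz":0.3,"ax":0,"ay":0,"az":0.11},{"tx":-0.711,"ty":-0.353,"tz":0.3,"ax":0,"ay":0,"az":0.11},{"tx":-0.711,"ty":-0.353,"tz":0.3,"ax":0,"ay":0,"az":0.11}]'
python3 -c "
from h import *
p,d,C=snap('wrist','wC');P=cloud(C,d);s=ctrl.sense();print(s['ee_pos'],yaw())
adapter(P,(.648,-.272))
c=circ(blob(P,.037,.05,(.648,-.272),.05))[0]/1000; f=rect(blob(P,.004,.014,(.648,-.272),.065))[2]
plan((*c,.014,f+90))
"
```

```text
t: 42.35
ee_pos: [0.5615, -0.1421, 0.1888]
orientation: [-0.003, 0.261, 0.965, 0.0]
force: [-1.3, -0.6, -0.3]
width: 0.0811
gripper_force: 0.0
t: 43.25
ee_pos: [0.6488, -0.2712, 0.1341]
orientation: [0.0, 0.419, 0.908, -0.0]
force: [-0.3, -0.0, 0.1]
width: 0.0878
gripper_force: 0.0
[ 0.64880703 -0.27141041  0.13387562] 130.38174791706567
flange (array([ 648.1, -272.6]), array([80.2, 80.5]), 36.69) tube (array([ 647.9, -272.3]), 17.7)
(np.float64(0.6479), np.float64(-0.2723), 0.014, 126.69) t [-0.    -0.006  0.599] a [0.     0.     0.0205] rows 3
```

```bash
python3 -m pendant '[{"tx":0,"ty":-0.006,"tz":0.2,"ax":0,"ay":0,"az":0.0205},{"tx":0,"ty":-0.006,"tz":0.4,"ax":0,"ay":0,"az":0.0205},{"tx":0,"ty":-0.006,"tz":0.592,"ax":0,"ay":0,"az":0.0205},{"tx":0,"ty":-0.006,"tz":0.592,"ax":0,"ay":0,"az":0.0205},{"tx":0,"ty":-0.006,"tz":0.592,"ax":0,"ay":0,"az":0.0205},{"tx":0,"ty":-0.006,"tz":0.592,"ax":0,"ay":0,"az":0.0205},{"tx":0,"ty":-0.006,"tz":0.592,"ax":0,"ay":0,"az":0.0205}]'
python3 -m pendant '[{"tx":0,"ty":0,"tz":0,"ax":0,"ay":0,"az":0},{"tx":0,"ty":0,"tz":0,"ax":0,"ay":0,"az":0},{"tx":0,"ty":0,"tz":0,"ax":0,"ay":0,"az":0},{"tx":0,"ty":0,"tz":0,"ax":0,"ay":0,"az":0},{"tx":0,"ty":0,"tz":0,"ax":0,"ay":0,"az":0},{"tx":0,"ty":0,"tz":0,"ax":0,"ay":0,"az":0},{"tx":0,"ty":0,"tz":0,"ax":0,"ay":0,"az":0},{"tx":0,"ty":0,"tz":0,"ax":0,"ay":0,"az":0}]' 0.3 30
python3 -m pendant '[{"tx":0,"ty":0,"tz":-0.25,"ax":0,"ay":0,"az":0},{"tx":0,"ty":0,"tz":-0.5,"ax":0,"ay":0,"az":0},{"tx":0,"ty":0,"tz":-0.6,"ax":0,"ay":0,"az":0},{"tx":0,"ty":0,"tz":-0.6,"ax":0,"ay":0,"az":0},{"tx":0,"ty":0,"tz":-0.6,"ax":0,"ay":0,"az":0}]'
python3 -c "
from h import *
plan((.58,-.14,.13,152),(.5255,-.0352,.08,178.9))"
```

```text
t: 44.0
ee_pos: [0.6493, -0.2736, 0.0181]
orientation: [0.002, 0.449, 0.894, 0.0]
force: [-0.3, 0.4, 0.8]
width: 0.088
gripper_force: 0.0
t: 44.8
ee_pos: [0.6476, -0.2728, 0.0141]
orientation: [-0.001, 0.449, 0.894, -0.0]
force: [1.3, 1.1, -0.2]
width: 0.0357
gripper_force: 30.0
t: 45.3
ee_pos: [0.6475, -0.2728, 0.1328]
orientation: [-0.001, 0.449, 0.894, -0.0]
force: [-0.2, 0.4, -2.0]
width: 0.0355
gripper_force: 30.0
(0.58, -0.14, 0.13, 152) t [0.734 0.125 0.016] a [-0.0003 -0.0009 -0.1409] rows 3
(0.5255, -0.0352, 0.08, 178.9) t [0.487 0.335 0.25 ] a [-0.      0.     -0.1494] rows 4
```

```bash
python3 -m pendant '[{"tx":0.734,"ty":0.125,"tz":0,"ax":0,"ay":0,"az":-0.141},{"tx":0.734,"ty":0.125,"tz":0,"ax":0,"ay":0,"az":-0.141},{"tx":0.734,"ty":0.125,"tz":0,"ax":0,"ay":0,"az":-0.141},{"tx":0.734,"ty":0.125,"tz":0,"ax":0,"ay":0,"az":-0.141}]'
python3 -m pendant '[{"tx":0.487,"ty":0.335,"tz":0.25,"ax":0,"ay":0,"az":-0.149},{"tx":0.487,"ty":0.335,"tz":0.25,"ax":0,"ay":0,"az":-0.149},{"tx":0.487,"ty":0.335,"tz":0.25,"ax":0,"ay":0,"az":-0.149},{"tx":0.487,"ty":0.335,"tz":0.25,"ax":0,"ay":0,"az":-0.149},{"tx":0.487,"ty":0.335,"tz":0.25,"ax":0,"ay":0,"az":-0.149},{"tx":0.487,"ty":0.335,"tz":0.25,"ax":0,"ay":0,"az":-0.149},{"tx":0.487,"ty":0.335,"tz":0.25,"ax":0,"ay":0,"az":-0.149},{"tx":0.487,"ty":0.335,"tz":0.25,"ax":0,"ay":0,"az":-0.149},{"tx":0.487,"ty":0.335,"tz":0.25,"ax":0,"ay":0,"az":-0.149},{"tx":0.487,"ty":0.335,"tz":0.25,"ax":0,"ay":0,"az":-0.149},{"tx":0.487,"ty":0.335,"tz":0.25,"ax":0,"ay":0,"az":-0.149}]'
python3 -c "
from h import *
print(ctrl.sense()['ee_pos']);plan((.5255,-.0352,.0182,178.9))"
```

```text
t: 45.7
ee_pos: [0.5763, -0.1348, 0.1295]
orientation: [-0.005, 0.238, 0.971, 0.001]
force: [0.9, -0.8, -2.3]
width: 0.0356
gripper_force: 30.0
t: 46.8
ee_pos: [0.5257, -0.0354, 0.0846]
orientation: [-0.001, 0.01, 1.0, 0.0]
force: [0.5, -0.5, -1.5]
width: 0.0353
gripper_force: 30.0
[ 0.52567736 -0.03544825  0.08462802]
(0.5255, -0.0352, 0.0182, 178.9) t [0.    0.001 0.332] a [ 0.0002 -0.0004 -0.0004] rows 2
```

```bash
python3 -m pendant '[{"tx":0,"ty":0.001,"tz":0.1,"ax":0,"ay":0,"az":0},{"tx":0,"ty":0.001,"tz":0.2,"ax":0,"ay":0,"az":0},{"tx":0,"ty":0.001,"tz":0.27,"ax":0,"ay":0,"az":0},{"tx":0,"ty":0.001,"tz":0.31,"ax":0,"ay":0,"az":0},{"tx":0,"ty":0.001,"tz":0.332,"ax":0,"ay":0,"az":0},{"tx":0,"ty":0.001,"tz":0.332,"ax":0,"ay":0,"az":0},{"tx":0,"ty":0.001,"tz":0.332,"ax":0,"ay":0,"az":0},{"tx":0,"ty":0.001,"tz":0.332,"ax":0,"ay":0,"az":0},{"tx":0,"ty":0.001,"tz":0.332,"ax":0,"ay":0,"az":0},{"tx":0,"ty":0.001,"tz":0.332,"ax":0,"ay":0,"az":0},{"tx":0,"ty":0.001,"tz":0.332,"ax":0,"ay":0,"az":0},{"tx":0,"ty":0.001,"tz":0.332,"ax":0,"ay":0,"az":0}]'
python3 -m pendant '[{"tx":0,"ty":0,"tz":0,"ax":0,"ay":0,"az":0},{"tx":0,"ty":0,"tz":0,"ax":0,"ay":0,"az":0},{"tx":0,"ty":0,"tz":0,"ax":0,"ay":0,"az":0},{"tx":0,"ty":0,"tz":0,"ax":0,"ay":0,"az":0}]' 0.6
python3 -m pendant '[{"tx":0,"ty":0,"tz":-0.25,"ax":0,"ay":0,"az":0},{"tx":0,"ty":0,"tz":-0.5,"ax":0,"ay":0,"az":0},{"tx":0,"ty":0,"tz":-0.75,"ax":0,"ay":0,"az":0},{"tx":0,"ty":0,"tz":-0.95,"ax":0,"ay":0,"az":0},{"tx":0,"ty":0,"tz":-0.95,"ax":0,"ay":0,"az":0},{"tx":0,"ty":0,"tz":-0.95,"ax":0,"ay":0,"az":0}]'
python3 -c "
from h import *
p,d,C=snap('wrist');P=cloud(C,d)
for n,c in(('C',(.5255,-.0352)),('B',(.4212,-.0334))): 
  print(n);adapter(P,c,.004);q=blob(P,.008,.018,c,.045);A=np.c_[q[:,:2]-q[:,:2].mean(0),np.ones(len(q))];print(np.linalg.lstsq(A,q[:,2],rcond=None)[0])
p,d,C=snap('scene');P=cloud(C,d)
cv2.imwrite('pics/sc3.png',cv2.resize(p[120:380,80:460,::-1],None,fx=2,fy=2,interpolation=cv2.INTER_CUBIC))
p,d,C=snap('top');P=cloud(C,d);print('A',circ(blob(P,.125,.145,(.59,.1645),.05)))
"
```

```text
t: 48.0
ee_pos: [0.5255, -0.0351, 0.0182]
orientation: [-0.001, 0.01, 1.0, 0.0]
force: [0.1, -0.6, -2.6]
width: 0.0357
gripper_force: 30.0
t: 48.4
ee_pos: [0.5257, -0.0351, 0.0184]
orientation: [-0.0, 0.01, 1.0, 0.0]
force: [0.1, 1.9, -0.6]
width: 0.0525
gripper_force: 0.0
t: 49.0
ee_pos: [0.5263, -0.0352, 0.2092]
orientation: [0.001, 0.01, 1.0, 0.0]
force: [0.4, 0.1, -0.3]
width: 0.0528
gripper_force: 0.0
C
flange (array([525.7, -35.3]), array([80.1, 80.5]), 88.62) tube (array([525.4, -35.3]), 17.6)
[-0.00108779 -0.00015104  0.01117726]
B
flange (array([420.9, -33.4]), array([80.1, 79.6]), 88.82) tube (array([421.5, -33.4]), 17.6)
[ 0.00075465 -0.0001802   0.01115522]
A (array([589.7, 164.1]), 17.5)
```

View pics/sc3.png

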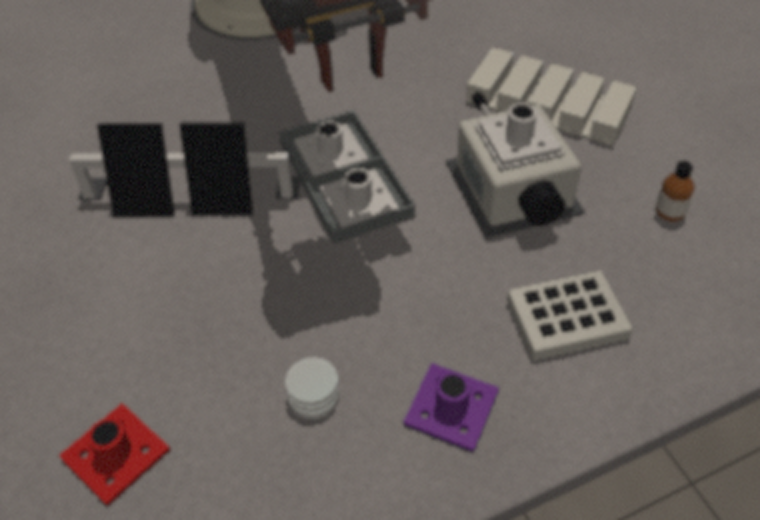

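The enlarged scene view shows both panels leaning at (137,170) and (215,168), with the rack empty. B and C lie flat in the tray at (330,140) and (358,190), and A is seated at (522,125). The bystanders are untouched.

```bash
python3 -c "
from workcell import ctrl
print(ctrl.close_job())"
```

```text
the job is handed in; nothing more can be done
None
```

The job is handed in: adapter A sits flush over the studs, the rod was then pulled to its middle click, both panels lean on the far side of the rail, adapters B and C lie flat in the tray, and the bottle, keypad and dishes were left where they stood.

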